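# Erect the fold-up hanging tray and load the risers

## Task

Set up the fold-up parts tray bolted to the bench: raise its three hinged walls fully upright and swing its hanger handle all the way up and back until it seats at its stop. Only when the tray is fully set up, load every handlebar riser on the bench into it, so that each rests on the tray's floor, none on top of another. Leave the mug, sanding block and glue bottle where they are.

Things in the scene. Friction and masses are not known exactly. Their poses are not given: they have to be found in the camera images.
- tray: fold-up parts tray, bolted to the bench. Grey floor 150 mm (x) by 220 mm (y), top at z = 16 mm; fixed aluminium back wall on its +x side, at x = 72 to 78 mm, up to z = 75 mm (bolt flange behind it to x = 105 mm). The other three walls are hinged, folded out nearly flat. Origin: centre of the floor's underside on the bench; x away from the robot, y left, z up
- near_wall (a joint): hinged near wall, rad: 0 = folded out flat to the tray's -x, 1.571 = upright at its stop. Aluminium sheet 216 mm long, 6 mm thick, 50 mm high; in the middle of its free edge a black pull tab 16 mm wide, 10 mm thick, from 50 to 90 mm from the hinge. A stiff hinge (0.15 N m) holds it at any angle
- near_tab (a point): grip point in the middle of the near wall's tab, 74 mm along the wall from the hinge line and 5 mm below (when raised: outside) it. The tab can be pinched across its 16 mm width (along the hinge line) with the fingers pointing down, and pivots between them as the wall is raised
- near_hinge (a point): middle of the near wall's hinge line, on the tray at x = -75, y = 0, z = 16 mm; the line runs along the tray's y; fixed to the tray, with its axes
- left_wall (a joint): hinged left wall, rad: 0 = folded out flat to the tray's +y, 1.571 = upright at its stop. Aluminium sheet 146 mm long, 6 mm thick, 50 mm high; in the middle of its free edge a black pull tab 16 mm wide, 10 mm thick, from 50 to 90 mm from the hinge. A stiff hinge (0.15 N m) holds it at any angle
- left_tab (a point): grip point in the middle of the left wall's tab, 74 mm along the wall from the hinge line and 5 mm below (when raised: outside) it. The tab can be pinched across its 16 mm width (along the hinge line) with the fingers pointing down, and pivots between them as the wall is raised
- left_hinge (a point): middle of the left wall's hinge line, on the tray at x = 0, y = 110, z = 16 mm; the line runs along the tray's x; fixed to the tray, with its axes
- right_wall (a joint): hinged right wall, rad: 0 = folded out flat to the tray's -y, 1.571 = upright at its stop. Aluminium sheet 146 mm long, 6 mm thick, 50 mm high; in the middle of its free edge a black pull tab 16 mm wide, 10 mm thick, from 50 to 90 mm from the hinge. A stiff hinge (0.15 N m) holds it at any angle
- right_tab (a point): grip point in the middle of the right wall's tab, 74 mm along the wall from the hinge line and 5 mm below (when raised: outside) it. The tab can be pinched across its 16 mm width (along the hinge line) with the fingers pointing down, and pivots between them as the wall is raised
- right_hinge (a point): middle of the right wall's hinge line, on the tray at x = 0, y = -110, z = 16 mm; the line runs along the tray's x; fixed to the tray, with its axes
- handle (a joint): U-shaped hanger handle of round steel bar 10 mm thick, hinged inside the top of the back wall, rad: 0 = folded down level over the tray floor, pointing to the tray's -x; about 1.57 = straight up; 1.75 = swung fully up and a little back, seated at its end stop. Its stiff pivot (0.22 N m) holds it at any angle. Legs 110 mm long at y = -85 and +85 mm
- handle_grip (a point): middle of the handle's crossbar, which runs along the tray's y, 110 mm from the pivot line
- handle_hinge (a point): middle of the handle's pivot line (along y), on the tray at x = 62, y = 0, z = 66 mm; fixed to the tray, with its axes
- riser1: handlebar riser, one of up to five alike (absent if None): aluminium, about 0.22 kg; foot 54 mm (x) by 46 mm (y) by 10 mm, with a stem 34 mm (x) by 30 mm (y) standing on it up to z = 60 mm, with a dark cross bore. Origin: centre of the foot's underside; z up the stem
- riser2: handlebar riser, one of up to five alike (absent if None): aluminium, about 0.22 kg; foot 54 mm (x) by 46 mm (y) by 10 mm, with a stem 34 mm (x) by 30 mm (y) standing on it up to z = 60 mm, with a dark cross bore. Origin: centre of the foot's underside; z up the stem
- riser3: handlebar riser, one of up to five alike (absent if None): aluminium, about 0.22 kg; foot 54 mm (x) by 46 mm (y) by 10 mm, with a stem 34 mm (x) by 30 mm (y) standing on it up to z = 60 mm, with a dark cross bore. Origin: centre of the foot's underside; z up the stem
- riser4: handlebar riser, one of up to five alike (absent if None): aluminium, about 0.22 kg; foot 54 mm (x) by 46 mm (y) by 10 mm, with a stem 34 mm (x) by 30 mm (y) standing on it up to z = 60 mm, with a dark cross bore. Origin: centre of the foot's underside; z up the stem
- riser5: handlebar riser, one of up to five alike (absent if None): aluminium, about 0.22 kg; foot 54 mm (x) by 46 mm (y) by 10 mm, with a stem 34 mm (x) by 30 mm (y) standing on it up to z = 60 mm, with a dark cross bore. Origin: centre of the foot's underside; z up the stem
- mug: bystander: white mug, 80 mm across, 90 mm high; origin at its underside
- sanding_block: bystander: sanding block of cork and wood, 55 by 97 by 41 mm; origin at its underside
- glue: bystander: white glue bottle, 56 mm across, 130 mm high, standing; origin at its underside
Not all that is in view belongs to the job. Leave any blue or green look-alike of the riser2 alone.

How it is judged (in metres and radians):
On the way:
1. the three walls are upright and the handle is seated at its stop, with no riser in the tray yet (value of joint each of near_wall, left_wall, right_wall above 1.48 rad and value of joint handle above 1.67 rad and horizontal distance between each of riser1, riser2, riser3, riser4, riser5 and tray above 0.14 m), for 0.2 s.
At the end, for the whole second after the job is handed in: All three walls within 0.09 rad of upright, the handle within 0.08 rad of its end stop, and every riser present at rest with its foot inside the tray's walls, not more than 30 mm above the tray floor (standing or lying) (value of joint each of near_wall, left_wall, right_wall above 1.48 rad and value of joint handle above 1.67 rad and x of riser1 in the frame of tray between -0.075 and 0.072 m and y of riser1 in the frame of tray between -0.11 and 0.11 m and z of riser1 in the frame of tray between 0.005 and 0.046 m and linear speed of each of riser1, riser2, riser3, riser4, riser5 below 0.03 m/s and x of riser2 in the frame of tray between -0.075 and 0.072 m and y of riser2 in the frame of tray between -0.11 and 0.11 m and z of riser2 in the frame of tray between 0.005 and 0.046 m and x of riser3 in the frame of tray between -0.075 and 0.072 m and y of riser3 in the frame of tray between -0.11 and 0.11 m and z of riser3 in the frame of tray between 0.005 and 0.046 m and x of riser4 in the frame of tray between -0.075 and 0.072 m and y of riser4 in the frame of tray between -0.11 and 0.11 m and z of riser4 in the frame of tray between 0.005 and 0.046 m and x of riser5 in the frame of tray between -0.075 and 0.072 m and y of riser5 in the frame of tray between -0.11 and 0.11 m and z of riser5 in the frame of tray between 0.005 and 0.046 m); the robot touches nothing.
It fails at once if the mug is moved by more than 30 mm (distance of mug from where it was at the start of the episode above 0.03 m).
It fails at once if the sanding block is moved by more than 30 mm (distance of sanding_block from where it was at the start of the episode above 0.03 m).
It fails at once if the glue bottle is moved by more than 30 mm (distance of glue from where it was at the start of the episode above 0.03 m).
Of riser1, riser2, riser3, riser4, riser5 only 2 to 4 are there at a start; the rules pass over those that are not, and their reading is None.
At some moment in a run one of riser1, riser2, riser3, riser4, riser5 may be knocked a few centimetres aside while the robot is not near it.
Once in a run the grip may slacken for a moment while it holds something.
It also fails if it takes over 210 s, if anything falls off the work surface, if the arm or the gripper's body presses on something with over 40 N, if the wrist force passes 120 N, or if a joint passes its speed limit or range.

## Robot

A 6-joint arm with a two-finger parallel gripper is mounted at the origin on the work surface. World frame = base frame: x ahead of the robot, y to its left, z up, the work surface at z = 0. Lengths are in m, angles in degrees, forces in N, time in s.
With the tool pointing down it reaches from about 0.3 to 0.85 m from the base axis. Payload 4.2 kg.
Tool frame: the origin (TCP) lies on the centre line of the jaws, within the pads' length; the fingertips stand 14 mm ahead of it and the grasp point (between the pads) lies 5 mm behind it; z points along the fingers, y is the line along which they close (so a half turn about z gives the same grasp; the last joint's range is limited). The gripper opens to 91 mm and grips with 3 to 60 N. Pads are 32 mm wide; open, the fingers measure 118 mm over their backs; the gripper's body (76 mm by 178 mm) begins 60 mm behind the grasp point.
Start: joints at [74.37, 18.312, 89.639, -0, 72.044, -1.146], TCP at [0.144, 0.557, 0.202] pointing down, gripper open.
Joint ranges: [-177.97, 177.97], [-48.28, 115.42], [12.27, 149.76], [-77.06, 257.06], [2.81, 150.46], [-146.56, 146.56]. Speed limits (degrees/s): [147.25, 147.25, 180, 180, 180, 180].

## Interface

Orientations are given as a 3x3 rotation matrix whose columns are the frame's x, y, z axes.
In Python, from cell import manip, imaging, workorder gives the robot as it stands.
- The arm moves only by the shell command python3 -m pendant 'ROWS' [FORCE]. ROWS is JSON, a list of rows, each a list of 7 numbers: the shift along the tool's x, y, z in cm, then the turn, a rotation vector about the tool's x, y, z in degrees, then the closure, from -1 (fully open) to 1 (shut). In form: [[dx, dy, dz, wx, wy, wz, grip], ...]. A call has 1 to 12 rows; each row shifts and turns the commanded pose from where the row before left it, along the tool's axes as they then stand; what a row does not reach is not made up. A row lasts 1/10 s, in which the tool goes at most 50 mm and 8.59 degrees, less where a joint would pass 70% of its speed; a pose out of reach is approached as far as the arm can. A call with a gripper value outside its range is refused whole. The fingers move at their own pace and stop on an object; FORCE is the grip in N (left out, the last holds). Time passes only in rows, so rows that do not move let the fingers close. It gives the time, the measured TCP pose, the force, the opening and the grip force at its end, in the units of the state.
- manip.get_obs(): the state, without advancing time (a new reading comes with each control period).
- imaging.capture(name): name is "scene" or "top" or "wrist"; returns the picture (420x560x3 uint8, red, green, blue); there is no depth.
- imaging.camera_model(name): a dict with "fx", "fy", "cx", "cy" (pixels), "T" (4x4, takes a point from camera to world coordinates). Camera axes: x right, y down, z forward; pixel columns grow to the right and rows downward; lengths in m; the calibration is good to about 2 mm. A picture is of the moment at which its call begins: read the wrist's pose just before it. camera_model takes no time and is no camera call; for the wrist camera it gives the pose at the moment of the call.
- workorder.close_job(): hands the job in; it is judged then, once.
The state is a dict: "clock": time; "q": joint angles; "dq": joint speeds; "joint_efforts": joint torques, N m; "ee_pos": TCP position; "ee_rot": TCP orientation; "wrist_force": force on the tool from outside, world axes, zero at the start; "wrist_torque": the same for the moment, N m; "grip_width": opening from 0.0 (shut) to 1.0 (fully open); "finger_force": force on a finger pad.
Only numpy, scipy, OpenCV 4.12 (cv2) and the standard library are available. Lean on these libraries where they do the work, as an engineer would, in place of code of your own. Each camera call takes 0.05 s, during which the arm holds its last target. There are 200 camera calls.

## Working session

There is one attempt and no reset: what is moved stays moved. The work goes in short steps, Python scripts to look and compute and a shell command to move; the robot and the scene stay as the last step left them, time stands still between calls to the robot, and variables do not carry over. Pictures are saved under pics/ and viewed, at most 14 in all, crops included, and the job is handed in when it is done.

```bash
ls; mkdir -p pics; python3 - <<'E'
from cell import manip, imaging
import cv2, numpy as np
np.set_printoptions(precision=4,suppress=True)
for n in ["scene","top"]:
    im=imaging.capture(n); cv2.imwrite(f"pics/{n}0.png",im[:,:,::-1])
    m=imaging.camera_model(n); print(n,m["fx"],m["fy"],m["cx"],m["cy"]); print(np.array(m["T"]))
o=manip.get_obs(); print(o["clock"],o["ee_pos"],o["ee_rot"],o["grip_width"])
E
```

```text
pics
scene 479.8084971589532 479.8084971589532 286.28274295744444 216.52149385261683
[[-0.7856  0.5155 -0.3421  0.891 ]
 [ 0.6187  0.6527 -0.4373  0.5504]
 [-0.0021 -0.5551 -0.8318  1.0873]
 [ 0.      0.      0.      1.    ]]
top 494.00755376564206 494.00755376564206 295.2301431799145 211.49636091994782
[[-0.0275 -0.9932  0.1128  0.3047]
 [-0.9996  0.0286  0.0086  0.0312]
 [-0.0118 -0.1126 -0.9936  1.5903]
 [ 0.      0.      0.      1.    ]]
0.1 [0.1437 0.5563 0.2008] [[-0.9682  0.2501 -0.0004]
 [ 0.2501  0.9682 -0.0015]
 [ 0.     -0.0015 -1.    ]] 1.001124700405014
```

View pics/scene0.png

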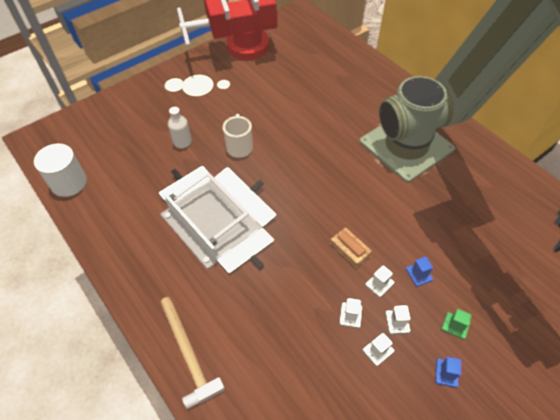

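View pics/top0.png

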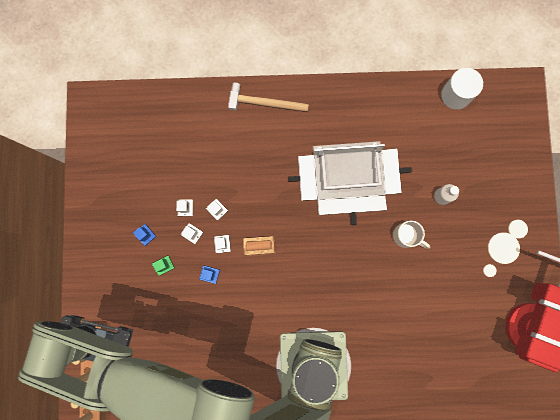

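Top view: the tray is at (350,170), with its black tabs at about (293,179), (405,170) and (352,219). The four white/aluminium risers are at (185,208), (217,209), (192,233) and (222,243). The look-alikes are blue at (145,235) and (209,274), and green at (163,266). The bystanders are the sanding block (259,245), mug (408,234) and glue (447,195). The white lids, the can and the hammer head are clutter.

```bash
cat > h.py <<'E'
import numpy as np, cv2
from cell import manip, imaging
np.set_printoptions(precision=4,suppress=True)
def ray(m,uv):
    T=np.array(m["T"]); d=np.array([(uv[0]-m["cx"])/m["fx"],(uv[1]-m["cy"])/m["fy"],1.])
    d=T[:3,:3]@d; return T[:3,3],d/np.linalg.norm(d)
def plane(m,uv,z):
    o,d=ray(m,uv); return o+d*(z-o[2])/d[2]
def tri(views):
    A=np.zeros((3,3));b=np.zeros(3)
    for m,uv in views:
        o,d=ray(m,uv);P=np.eye(3)-np.outer(d,d);A+=P;b+=P@o
    p=np.linalg.solve(A,b)
    return p,[np.linalg.norm((np.eye(3)-np.outer(ray(m,uv)[1],ray(m,uv)[1]))@(p-ray(m,uv)[0])) for m,uv in views]
def proj(m,p):
    T=np.array(m["T"]);c=T[:3,:3].T@(np.asarray(p)-T[:3,3]);return np.array([m["fx"]*c[0]/c[2]+m["cx"],m["fy"]*c[1]/c[2]+m["cy"]])
def blobs(mask,lo,hi):
    n,l,s,c=cv2.connectedComponentsWithStats(mask.astype(np.uint8))
    return [(c[i],s[i][4],s[i][:4],l==i) for i in range(1,n) if lo<=s[i][4]<=hi]
def totool(v): # world vector (m) -> tool axes cm
    return np.array(manip.get_obs()["ee_rot"]).T@np.asarray(v)*100
E
python3 - <<'E'
from h import *
for n in ["scene","top"]:
    im=cv2.imread(f"pics/{n}0.png").astype(int); mx=im.max(2);mn=im.min(2)
    print(n,"dark",[(b[0].round(1),b[1]) for b in blobs(mx<45,15,300)])
    if n=="top":
        m=imaging.camera_model(n)
        for b in blobs((mn>120)&(mx-mn<50),40,4000): print(b[0].round(1),b[1],b[2],plane(m,b[0],0.02)[:2])
        for nm,uv in dict(mug=(408,234),glue=(447,195),block=(259,245),blue=(209,274),T1=(293,179),T2=(405,170),T3=(352,219)).items(): print(nm,plane(m,uv,0.02)[:2])
m=imaging.camera_model("wrist");o=manip.get_obs();R=np.array(o["ee_rot"]);T=np.array(m["T"])
print(m["fx"],m["cx"],m["cy"]);print(R.T@T[:3,:3],R.T@(T[:3,3]-o["ee_pos"]))
a=cv2.imread("pics/top0.png")[130:260,130:430];cv2.imwrite("pics/c.png",cv2.resize(a,None,fx=2.6,fy=2.6,interpolation=cv2.INTER_CUBIC))
E
```

```text
scene dark []
top dark [(array([ 75.8, 319.3]), np.int32(34)), (array([ 56.3, 325. ]), np.int32(133)), (array([ 86.8, 329.2]), np.int32(60)), (array([322.5, 344.4]), np.int32(124))]
[233.6  95.6] 210 [228  83  12  26] [0.8727 0.2369]
[449.4 192.4] 251 [440 184  19  18] [ 0.5302 -0.4501]
[184.4 207.2] 228 [176 199  17  17] [0.5071 0.4004]
[216.1 209. ] 246 [206 199  22  21] [0.4985 0.2982]
[410.2 234.9] 466 [398 221  32  27] [ 0.3977 -0.3179]
[507.4 242.8] 1045 [488 220  40  44] [ 0.3643 -0.6227]
[191.1 233.1] 252 [181 223  22  21] [0.4233 0.379 ]
[221.6 243.6] 244 [214 235  17  18] [0.387  0.2818]
[548.6 255.8] 91 [537 251  23  11] [ 0.3199 -0.7486]
[489.5 270.2] 122 [484 264  12  13] [ 0.2798 -0.5602]
[551.3 304.4] 78 [543 300  17  10] [ 0.1692 -0.7443]
[ 62.5 358. ] 2225 [ 23 325 102  74] [0.0451 0.7814]
[317. 329.] 40 [309 328  18   3] [ 0.1129 -0.0127]
[284.6 351.3] 432 [276 333  20  41] [0.048  0.0897]
[334.7 369.5] 1084 [293 332  58  73] [-0.0106 -0.0634]
[547.1 339.3] 124 [535 333  25  14] [ 0.0632 -0.7224]
[321.6 352.6] 64 [305 348  34   9] [ 0.041  -0.0247]
[145.2 396.2] 3862 [101 367  96  53] [-0.0759  0.5226]
[ 61.9 391.6] 305 [ 20 373  85  34] [-0.0558  0.7807]
[ 62.2 396.6] 266 [ 19 378  90  33] [-0.0708  0.7793]
[219.2 407.7] 1107 [194 388  53  32] [-0.1155  0.2945]
mug [ 0.4009 -0.311 ]
glue [ 0.5222 -0.4421]
block [0.3793 0.1629]
blue [0.2922 0.3227]
T1 [0.5886 0.0491]
T2 [ 0.6073 -0.3124]
T3 [ 0.4538 -0.1355]
354.91698485512615 280.60842574950317 208.72653186338985
[[ 0.0004 -0.9634 -0.2679]
 [ 1.      0.0003  0.0004]
 [-0.0003 -0.2679  0.9634]] [ 0.0748  0.0014 -0.1832]
```

View pics/c.png

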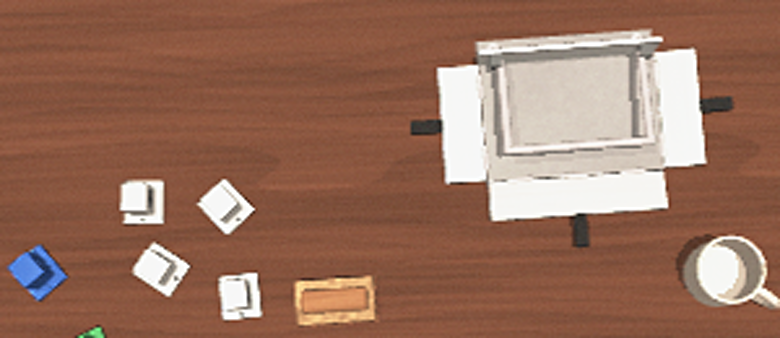

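The crop confirms the choice. Four white risers sit at top pixels (185,208), (217,209), (192,233) and (222,243), apart from the blue and green look-alikes. The tray's three black tabs and the handle U are clear. Next I move the wrist camera over the tray.

```bash

python3 -m pendant '[[-3.4,-3.3,-0.6,0,0,0,-1],[-3.4,-3.3,-0.6,0,0,0,-1],[-3.4,-3.3,-0.6,0,0,0,-1],[-3.4,-3.3,-0.6,0,0,0,-1],[-3.4,-3.3,-0.6,0,0,0,-1],[-3.4,-3.3,-0.6,0,0,0,-1],[-3.4,-3.3,-0.6,0,0,0,-1],[-3.4,-3.3,-0.6,0,0,0,-1],[-3.4,-3.3,-0.6,0,0,0,-1],[-3.4,-3.3,-0.6,0,0,0,-1],[-3.4,-3.3,-0.6,0,0,0,-1],[-3.4,-3.3,-0.6,0,0,0,-1]]' 40
python3 -m pendant '[[-3.4,-3.3,-0.6,0,0,0,-1],[-3.4,-3.3,-0.6,0,0,0,-1],[-3.4,-3.3,-0.6,0,0,0,-1],[-3.4,-3.3,-0.6,0,0,0,-1],[-3.4,-3.3,-0.6,0,0,0,-1]]'
python3 -m pendant '[[0,0,0,0,0,8,-1],[0,0,0,0,0,8,-1],[0,0,0,0,0,8,-1],[0,0,0,0,0,8,-1],[0,0,0,0,0,8,-1],[0,0,0,0,0,8,-1],[0,0,0,0,0,8,-1],[0,0,0,0,0,8,-1],[0,0,0,0,0,8,-1],[0,0,0,0,0,0,-1],[0,0,0,0,0,0,-1]]'
cat > snap.py <<'E'
import sys,pickle; from h import *
def snap(name,cam="wrist"):
    m=imaging.camera_model(cam);im=imaging.capture(cam)
    cv2.imwrite(f"pics/{name}.png",im[:,:,::-1]);pickle.dump(m,open(f"pics/{name}.pkl","wb"));return m,im
if __name__=="__main__": snap(*sys.argv[1:])
E
python3 snap.py w1
```

```text
clock: 1.3
ee_pos: [0.4402, 0.0694, 0.2736]
ee_rot: [[-0.968, 0.25, -0.0], [0.25, 0.968, 0.0], [0.0, 0.0, -1.0]]
wrist_force: [0.9, 0.9, 0.7]
grip_width: 0.999
finger_force: 0.0
clock: 1.8
ee_pos: [0.5636, -0.1328, 0.3033]
ee_rot: [[-0.968, 0.251, -0.001], [0.251, 0.968, 0.001], [0.001, 0.0, -1.0]]
wrist_force: [0.7, 0.3, 0.5]
grip_width: 1.001
finger_force: 0.0
clock: 2.9
ee_pos: [0.563, -0.131, 0.3032]
ee_rot: [[-0.064, 0.998, -0.001], [0.998, 0.064, 0.0], [0.0, -0.001, -1.0]]
wrist_force: [-0.3, 0.2, 0.4]
grip_width: 1.006
finger_force: 0.0
```

View pics/w1.png

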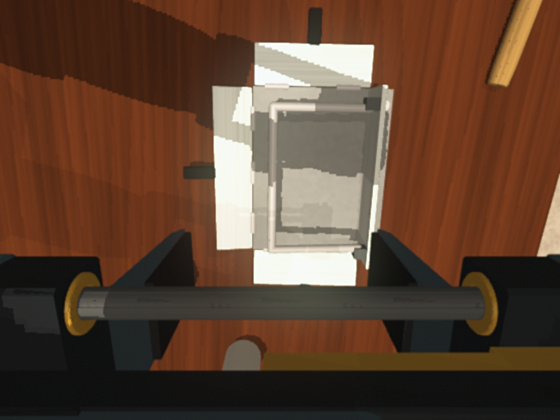

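The wrist view shows the left tab at (315,25), the near tab at (200,172) and the handle crossbar at about x=272, y=105–250. The right tab is hidden behind the gripper. I'll take a second view from 0.14 m further right.

```bash

python3 -m pendant '[[-3.5,0,0,0,0,0,-1],[-3.5,0,0,0,0,0,-1],[-3.5,0,0,0,0,0,-1],[-3.5,0,0,0,0,0,-1],[0,0,0,0,0,0,-1],[0,0,0,0,0,0,-1]]' | head -2
python3 snap.py w2; python3 - <<'E'
from h import *; import pickle
for n in ["w1","w2"]:
    im=cv2.imread(f"pics/{n}.png").astype(int); im=im[:330]
    mx=im.max(2);mn=im.min(2)
    for b in blobs((mx<48)&(mx-mn<18),150,3000): print(n,b[0].round(1),b[1],b[2])
E
```

```text
clock: 3.55
ee_pos: [0.5715, -0.2711, 0.303]
w1 [314.2  15.7] 157 [309   8  12  24]
w1 [135.3 324.3] 858 [ 91 319  88  11]
w1 [425.9 324.2] 875 [383 319  89  11]
w2 [387.  266.5] 1572 [368 233  50  54]
w2 [173.2 270. ] 1298 [145 243  49  44]
w2 [  6.5 317.5] 353 [  0 297  30  33]
w2 [162.8 324.5] 269 [149 320  30  10]
w2 [398.4 324.4] 265 [383 320  31  10]
```

View pics/w2.png

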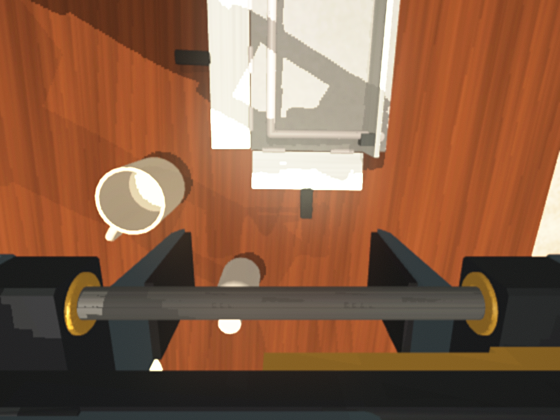

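Second view: the near tab is at (192,57), the right tab at (306,203), the mug at (140,195) and the glue at (240,290). Now I measure the tabs and the tray pose.

```bash
cat > tray.py <<'E'
from h import *; import pickle
def dark(n,x0,x1,y0,y1,t=80):
    im=cv2.imread(f"pics/{n}.png").astype(int)[y0:y1,x0:x1]
    mk=((im.max(2)-im.min(2)<30)&(im.max(2)<t)); b=max(blobs(mk,20,5000),key=lambda b:b[1])
    return b[0]+[x0,y0],b[1],b[2]+[x0,y0,0,0]
if __name__=="__main__":
    M={n:pickle.load(open(f"pics/{n}.pkl","rb")) for n in("w1","w2")}; M["top"]=imaging.camera_model("top")
    R=dict(left=[("w1",303,328,0,50),("top",283,303,172,187)],near=[("w1",175,220,160,185),("w2",165,215,45,70),("top",344,361,211,228)],right=[("w2",297,316,188,222),("top",398,416,163,178)])
    P={}
    for k,v in R.items():
        d=[(r[0],dark(*r)) for r in v]
        for n,x in d: print(k,n,x[0].round(1),x[1],x[2],plane(M[n],x[0],.015).round(4))
        p,e=tri([(M[n],x[0]) for n,x in d]); print("  tri",p,np.round(e,4)); P[k]=plane(M[d[0][0]],d[0][1][0],.015)
        if k=="near": P[k]=(plane(M["w1"],d[0][1][0],.015)+plane(M["w2"],d[1][1][0],.015))/2
    c=(P["left"]+P["right"])/2; y=P["left"]-P["right"]; x=c-P["near"]
    print("L",np.linalg.norm(y[:2]),"nom .36",np.linalg.norm(x[:2]),"nom .145","c",c,"yaw",np.degrees(np.arctan2(-y[0],y[1])),np.degrees(np.arctan2(x[1],x[0])))
E
python3 tray.py; python3 -c "
from h import *;print(manip.get_obs()['ee_pos'])"
```

```text
[ 0.5716 -0.2703  0.3033][ WARN:0@0.181] global loadsave.cpp:275 findDecoder imread_('pics/top.png'): can't open/read file: check file path/integrity
Traceback (most recent call last):
  File "tray.py", line 11, in <module>
    d=[(r[0],dark(*r)) for r in v]
             ~~~~^^^^
  File "tray.py", line 3, in dark
    im=cv2.imread(f"pics/{n}.png").astype(int)[y0:y1,x0:x1]
       ^^^^^^^^^^^^^^^^^^^^^^^^^^^^^^^^^^
AttributeError: 'NoneType' object has no attribute 'astype'
```

```bash
cp pics/top0.png pics/top.png; python3 tray.py
```

```text
left w1 [314.5  25.5] 453 [308   8  14  36] [0.5936 0.0467 0.015 ]
left top [293.6 178.6] 63 [288 176  12   6] [0.5907 0.0473 0.015 ]
  tri [0.5933 0.0479 0.0066] [0.0011 0.0011]
near w1 [198.7 172.1] 383 [184 166  31  13] [ 0.455 -0.141  0.015]
near w2 [191.6  57.3] 486 [175  50  35  16] [ 0.4546 -0.1382  0.015 ]
near top [352.9 218.2] 61 [350 212   6  13] [ 0.4568 -0.1391  0.015 ]
  tri [ 0.4563 -0.139   0.0219] [0.0007 0.     0.0007]Traceback (most recent call last):
  File "tray.py", line 11, in <module>
    d=[(r[0],dark(*r)) for r in v]
             ~~~~^^^^
  File "tray.py", line 4, in dark
    mk=((im.max(2)-im.min(2)<30)&(im.max(2)<t)); b=max(blobs(mk,20,5000),key=lambda b:b[1])
                                                   ~~~^^^^^^^^^^^^^^^^^^^^^^^^^^^^^^^^^^^^^
ValueError: max() iterable argument is empty
```

```bash
sed -i 's/<30)&/<40)\&/; s/t=80/t=100/' tray.py; python3 tray.py
```

```text
left w1 [314.5  25.7] 483 [307   8  15  37] [0.5937 0.0465 0.015 ]
left top [293.5 178.5] 68 [288 176  12   6] [0.5911 0.0476 0.015 ]
  tri [0.5936 0.0481 0.0055] [0.0008 0.0008]
near w1 [199.3 171.3] 439 [183 162  32  17] [ 0.4557 -0.14    0.015 ]
near w2 [191.7  57.3] 517 [175  49  35  17] [ 0.4548 -0.1381  0.015 ]
near top [352.9 218.1] 76 [349 212   8  13] [ 0.457  -0.1389  0.015 ]
  tri [ 0.4565 -0.1387  0.0204] [0.0005 0.0004 0.0004]
right w2 [305.9 211.3] 125 [301 203  11  15] [ 0.6111 -0.3261  0.015 ]
right top [405.1 169.8] 70 [399 167  13   7] [ 0.609  -0.3139  0.015 ]
  tri [ 0.6049 -0.3107  0.0519] [0.0056 0.0056]
L 0.37296909527624184 nom .36 0.1471175334928768 nom .145 c [ 0.6024 -0.1398  0.015 ] yaw 2.683088086175701 -0.2967787096368
```

The right tab in w2 was only partly segmented. Its centre by eye is (306,203), which ray-casts to about (0.611,-0.314), so the tray is at about (0.601,-0.133) with yaw of about 2.6°. I start with the right wall.

```bash

python3 -m pendant '[[-4.82,3.57,0,0,0,1,-1],[0,0,4.8,0,0,0,-1],[0,0,4.8,0,0,0,-1],[0,0,4.8,0,0,0,-1],[0,0,4.8,0,0,0,-1],[0,0,2.8,0,0,0,-1],[0,0,0,0,0,0,-1],[0,0,0,0,0,0,-1]]'; python3 - <<'E'
from h import *; import pickle
from snap import snap
from tray import *
m,im=snap("w3")
E
```

```text
clock: 4.4
ee_pos: [0.6047, -0.3082, 0.0846]
ee_rot: [[-0.045, 0.999, 0.001], [0.999, 0.045, -0.0], [-0.0, 0.001, -1.0]]
wrist_force: [-0.6, -0.1, -0.7]
grip_width: 0.997
finger_force: 0.0
```

View pics/w3.png

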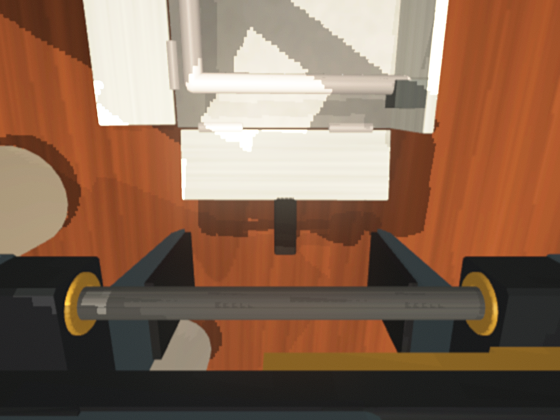

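Close view: the right tab spans (275–296, 198–254), and the right wall's corners are at (182,199), (389,199), (390,131) and (181,128). I ray-cast these for a tight tray pose.

```bash
python3 - <<'E'
from h import *; import pickle
m=pickle.load(open("pics/w3.pkl","rb"))
for uv in [(285.5,198),(285.5,254),(182,199.5),(389,199),(390,131),(181,128)]: print(uv,plane(m,uv,.016))
w=pickle.load(open("pics/w2.pkl","rb"))
print(tri([(m,(182,199.5)),(w,(252,189))]),tri([(m,(389,199)),(w,(362,189))]),tri([(m,(285.5,254)),(w,(306,218))]))
E
```

```text
(285.5, 198) [ 0.6088 -0.2931  0.016 ]
(285.5, 254) [ 0.611  -0.3371  0.016 ]
(182, 199.5) [ 0.5334 -0.2977  0.016 ]
(389, 199) [ 0.6845 -0.2904  0.016 ]
(390, 131) [ 0.6789 -0.242   0.016 ]
(181, 128) [ 0.5341 -0.2466  0.016 ]
(array([ 0.5362, -0.2959,  0.026 ]), [np.float64(0.0008792837376668433), np.float64(0.0008792837376669054)]) (array([ 0.6834, -0.2894,  0.0196]), [np.float64(0.00023110504875301424), np.float64(0.0002311050487530378)]) (array([ 0.6106, -0.3312,  0.03  ]), [np.float64(7.517504626339943e-05), np.float64(7.517504626353497e-05)])
```

```bash

python3 -m pendant '[[-0.9,0.43,0,0,0,0,-1],[0,0,2,0,0,0,-1],[0,0,2,0,0,0,-1],[0,0,2,0,0,0,-1],[0,0,0,0,0,0,-1],[0,0,0,0,0,0,1],[0,0,0,0,0,0,1],[0,0,0,0,0,0,1],[0,0,0,0,0,0,1],[0,0,0,0,0,0,1],[0,0,0,0,0,0,1],[0,0,0,0,0,0,1]]' 20
python3 -m pendant '[[0,0,0,0,0,0,1],[0,0,0,0,0,0,1],[0,0,0,0,0,0,1]]'
```

```text
clock: 5.65
ee_pos: [0.6086, -0.3178, 0.0235]
ee_rot: [[-0.044, 0.999, -0.0], [0.999, 0.044, 0.0], [0.0, -0.0, -1.0]]
wrist_force: [0.4, -0.1, 0.2]
grip_width: 0.421
finger_force: 0.0
clock: 5.95
ee_pos: [0.6085, -0.3178, 0.0235]
ee_rot: [[-0.044, 0.999, -0.0], [0.999, 0.044, 0.0], [0.0, -0.0, -1.0]]
wrist_force: [-0.1, 0.9, -1.6]
grip_width: 0.158
finger_force: 0.0
```

```bash

python3 -m pendant '[[0,0,0,0,0,0,1],[0,0,0,0,0,0,1],[0,0,0,0,0,0,1]]'; cat > arc.py <<'E'
import numpy as np,sys
# rows increments: arc of radius point (r,-o) from a0 to a1 deg in n; prints radial-inward & up cm
r,o,a0,a1,n=map(float,sys.argv[1:6]); a=np.radians(np.linspace(a0,a1,int(n)+1))
p=np.c_[r*np.cos(a)+o*np.sin(a),r*np.sin(a)-o*np.cos(a)]; print(np.c_[np.degrees(a[1:]),np.diff(p,axis=0)*100].round(2).tolist(),((p[-1]-p[0])*100).round(2))
E
python3 arc.py .074 .005 9 97 22
```

```text
clock: 6.25
ee_pos: [0.6086, -0.3178, 0.0235]
ee_rot: [[-0.044, 0.999, 0.0], [0.999, 0.044, 0.0], [0.0, 0.0, -1.0]]
wrist_force: [-0.2, -0.3, 0.5]
grip_width: 0.008
finger_force: 0.0
[[13.0, -0.06, 0.51], [17.0, -0.1, 0.51], [21.0, -0.14, 0.5], [25.0, -0.17, 0.49], [29.0, -0.2, 0.48], [33.0, -0.24, 0.46], [37.0, -0.27, 0.44], [41.0, -0.3, 0.42], [45.0, -0.33, 0.4], [49.0, -0.35, 0.38], [53.0, -0.38, 0.35], [57.0, -0.4, 0.32], [61.0, -0.42, 0.3], [65.0, -0.44, 0.27], [69.0, -0.46, 0.23], [73.0, -0.48, 0.2], [77.0, -0.49, 0.17], [81.0, -0.5, 0.13], [85.0, -0.51, 0.1], [89.0, -0.51, 0.06], [93.0, -0.52, 0.03], [97.0, -0.52, -0.01]] [-7.79  6.74]
```

The fingers shut on nothing, so the tab is lower than I estimated. I open, go lower and retry.

```bash

python3 -m pendant '[[0,0,0,0,0,0,-0.2],[0,0,0,0,0,0,-0.2],[0,0,0,0,0,0,-0.2],[0,0,0,0,0,0,-0.2],[0,0,0,0,0,0,-0.2],[0,0,0,0,0,0,-0.2],[0,0,0.4,0,0,0,-0.2],[0,0,0.4,0,0,0,-0.2],[0,0,0,0,0,0,-0.2],[0,0,0,0,0,0,-0.2]]'
python3 snap.py w4
python3 -m pendant '[[0,0,0,0,0,0,1],[0,0,0,0,0,0,1],[0,0,0,0,0,0,1],[0,0,0,0,0,0,1],[0,0,0,0,0,0,1],[0,0,0,0,0,0,1],[0,0,0,0,0,0,1],[0,0,0,0,0,0,1]]'
```

```text
clock: 7.25
ee_pos: [0.6084, -0.3177, 0.0152]
ee_rot: [[-0.044, 0.999, -0.0], [0.999, 0.044, 0.0], [0.0, -0.0, -1.0]]
wrist_force: [0.3, 1.0, 0.7]
grip_width: 0.602
finger_force: 0.0
clock: 8.1
ee_pos: [0.6083, -0.3178, 0.0155]
ee_rot: [[-0.044, 0.999, -0.001], [0.999, 0.044, 0.0], [0.0, -0.001, -1.0]]
wrist_force: [-1.2, -0.1, 0.2]
grip_width: 0.162
finger_force: 20.0
```

View pics/w4.png

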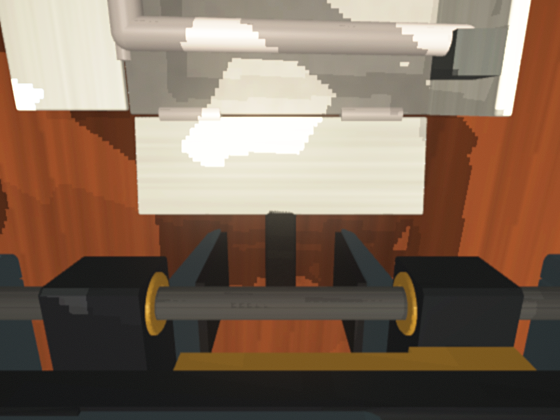

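```bash
python3 arc.py .074 .005 1 97 24
```

```text
[[5.0, 0.01, 0.52], [9.0, -0.03, 0.52], [13.0, -0.06, 0.51], [17.0, -0.1, 0.51], [21.0, -0.14, 0.5], [25.0, -0.17, 0.49], [29.0, -0.2, 0.48], [33.0, -0.24, 0.46], [37.0, -0.27, 0.44], [41.0, -0.3, 0.42], [45.0, -0.33, 0.4], [49.0, -0.35, 0.38], [53.0, -0.38, 0.35], [57.0, -0.4, 0.32], [61.0, -0.42, 0.3], [65.0, -0.44, 0.27], [69.0, -0.46, 0.23], [73.0, -0.48, 0.2], [77.0, -0.49, 0.17], [81.0, -0.5, 0.13], [85.0, -0.51, 0.1], [89.0, -0.51, 0.06], [93.0, -0.52, 0.03], [97.0, -0.52, -0.01]] [-7.81  7.78]
```

```bash

python3 -m pendant '[[0,0,-0.52,0,0,0,1],[0.03,0,-0.52,0,0,0,1],[0.06,0,-0.51,0,0,0,1],[0.1,0,-0.51,0,0,0,1],[0.14,0,-0.5,0,0,0,1],[0.17,0,-0.49,0,0,0,1],[0.2,0,-0.48,0,0,0,1],[0.24,0,-0.46,0,0,0,1],[0.27,0,-0.44,0,0,0,1],[0.3,0,-0.42,0,0,0,1],[0.33,0,-0.4,0,0,0,1],[0.35,0,-0.38,0,0,0,1]]' 30
python3 -m pendant '[[0.38,0,-0.35,0,0,0,1],[0.4,0,-0.32,0,0,0,1],[0.42,0,-0.3,0,0,0,1],[0.44,0,-0.27,0,0,0,1],[0.46,0,-0.23,0,0,0,1],[0.48,0,-0.2,0,0,0,1],[0.49,0,-0.17,0,0,0,1],[0.5,0,-0.13,0,0,0,1],[0.51,0,-0.1,0,0,0,1],[0.51,0,-0.06,0,0,0,1],[0.3,0,-0.02,0,0,0,1],[0.3,0,0,0,0,0,1]]'
python3 -m pendant '[[0.2,0,0,0,0,0,1],[0,0,0,0,0,0,1],[0,0,0,0,0,0,1]]'; python3 snap.py top1 top
```

```text
clock: 9.3
ee_pos: [0.6068, -0.2901, 0.0685]
ee_rot: [[-0.043, 0.999, -0.004], [0.999, 0.043, 0.011], [0.011, -0.004, -1.0]]
wrist_force: [4.4, 10.5, -15.4]
grip_width: 0.111
finger_force: 30.0
clock: 10.5
ee_pos: [0.6054, -0.2438, 0.0933]
ee_rot: [[-0.044, 0.999, -0.0], [0.999, 0.044, 0.0], [0.0, -0.0, -1.0]]
wrist_force: [-0.9, 0.2, -0.4]
grip_width: 0.008
finger_force: 0.0
clock: 10.8
ee_pos: [0.6053, -0.2422, 0.0933]
ee_rot: [[-0.044, 0.999, -0.0], [0.999, 0.044, 0.0], [0.0, -0.0, -1.0]]
wrist_force: [0.5, -0.2, -0.8]
grip_width: 0.006
finger_force: 0.0
```

The tab slipped out partway, at about 45°. I lift, step back and look at where the wall stands.

```bash

python3 -m pendant '[[0,0,-4,0,0,0,1],[0,0,-4,0,0,0,1],[-4,0,-2,0,0,0,1],[-4,0,0,0,0,0,1],[-4,0,0,0,0,0,1],[0,0,0,0,0,0,1],[0,0,0,0,0,0,1]]'|head -2; python3 snap.py w5
```

```text
clock: 11.55
ee_pos: [0.6101, -0.3627, 0.1926]
```

View pics/w5.png

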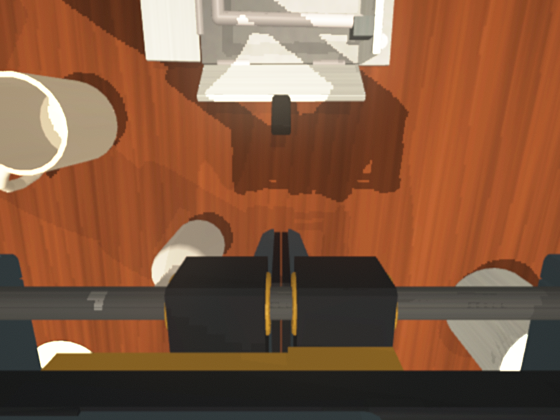

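The right wall is now partly raised: its free edge is at row 100 (cols 197–365), the hinge at row 65, and the tab at (281,97–134). I work out its angle.

```bash
python3 - <<'E'
from h import *; import pickle
m=pickle.load(open("pics/w5.pkl","rb"));T=np.array(m["T"]);print(T[:3,3])
h=np.array([.606,-.243,.016])
for t in (20,30,35,40,45,50,60):
    a=np.radians(t); f=lambda r,o: h+[0,-(r*np.cos(a)+o*np.sin(a)),r*np.sin(a)-o*np.cos(a)]
    print(t,proj(m,h),proj(m,f(.05,0)),proj(m,f(.05,.006)),proj(m,f(.09,0)),proj(m,f(.09,.01)))
E
```

```text
[ 0.6079 -0.2864  0.3759]
20 [280.4273  63.1513] [278.2997 114.7228] [278.247  116.8914] [276.5601 156.8866] [276.5238 159.2499]
30 [280.4273  63.1513] [278.4129 110.6288] [278.3124 113.9907] [276.6845 151.3653] [276.5656 155.8537]
35 [280.4273  63.1513] [278.4962 107.9205] [278.3715 111.875 ] [276.7986 147.2775] [276.6352 152.8921]
40 [280.4273  63.1513] [278.5974 104.7782] [278.4487 109.3141] [276.9494 142.2662] [276.7398 149.0363]
45 [280.4273  63.1513] [278.7162 101.2138] [278.5438 106.3124] [277.1382 136.3152] [276.881 144.256]
50 [280.4273  63.1513] [278.8522  97.245 ] [278.6568 102.8797] [277.3655 129.4219] [277.0602 138.5311]
60 [280.4273  63.1513] [279.1725  88.1963] [278.9348  94.7892] [277.9356 112.8826] [277.5353 124.2341]
```

The wall stands at about 49°, and the stiff hinge will hold it. I push it home from outside with the closed fingers behind the tab.

```bash

python3 -m pendant '[[1.5,0,0,0,0,0,1],[0,0,4,0,0,0,1],[0,0,4,0,0,0,1],[0,0,3.7,0,0,0,1],[0,0,0,0,0,0,1],[0.7,0,0,0,0,0,1],[0.7,0,0,0,0,0,1],[0.7,0,0,0,0,0,1],[0.7,0,0,0,0,0,1],[0.7,0,0,0,0,0,1],[0.7,0,0,0,0,0,1],[0.7,0,0,0,0,0,1]]'
python3 -m pendant '[[0.7,0,0,0,0,0,1],[0.7,0,0,0,0,0,1],[0.7,0,0,0,0,0,1],[0.2,0,0,0,0,0,1],[0.2,0,0,0,0,0,1],[0,0,0,0,0,0,1]]'
python3 -m pendant '[[0.2,0,0,0,0,0,1],[0.2,0,0,0,0,0,1],[0,0,0,0,0,0,1]]'
```

```text
clock: 12.8
ee_pos: [0.6077, -0.2974, 0.0764]
ee_rot: [[-0.044, 0.999, 0.0], [0.999, 0.044, 0.0], [0.0, 0.0, -1.0]]
wrist_force: [-0.3, -0.8, 0.3]
grip_width: 0.006
finger_force: 0.0
clock: 13.4
ee_pos: [0.6067, -0.2729, 0.0763]
ee_rot: [[-0.044, 0.999, 0.0], [0.999, 0.044, 0.0], [0.0, 0.0, -1.0]]
wrist_force: [-0.6, 0.2, 0.7]
grip_width: 0.004
finger_force: 0.0
clock: 13.7
ee_pos: [0.6064, -0.2689, 0.0763]
ee_rot: [[-0.044, 0.999, -0.0], [0.999, 0.044, 0.0], [0.0, -0.0, -1.0]]
wrist_force: [-0.9, -0.4, -0.0]
grip_width: 0.003
finger_force: 0.0
```

```bash

python3 -m pendant '[[0.3,0,0,0,0,0,1],[0.3,0,0,0,0,0,1],[0,0,0,0,0,0,1]]'
python3 -m pendant '[[0.3,0,0,0,0,0,1],[0.3,0,0,0,0,0,1],[0,0,0,0,0,0,1]]'; python3 snap.py top2 top; python3 snap.py scene2 scene;python3 snap.py w6; python3 -c "
import cv2,numpy as np
a=cv2.imread('pics/scene2.png')[120:300,130:330];b=cv2.imread('pics/w6.png')
a=cv2.resize(a,(466,420),interpolation=cv2.INTER_CUBIC);b=cv2.resize(b[0:420,120:440],(320,420))
cv2.imwrite('pics/m1.png',np.hstack([a,b]))"
```

```text
clock: 14.0
ee_pos: [0.6061, -0.2626, 0.0763]
ee_rot: [[-0.044, 0.999, -0.0], [0.999, 0.044, 0.0], [0.0, -0.0, -1.0]]
wrist_force: [0.7, -0.5, -0.3]
grip_width: 0.005
finger_force: 0.0
clock: 14.3
ee_pos: [0.6059, -0.2566, 0.0763]
ee_rot: [[-0.044, 0.999, -0.0], [0.999, 0.044, 0.0], [0.0, -0.0, -1.0]]
wrist_force: [0.3, 0.1, -0.3]
grip_width: 0.006
finger_force: 0.0
```

View pics/m1.png

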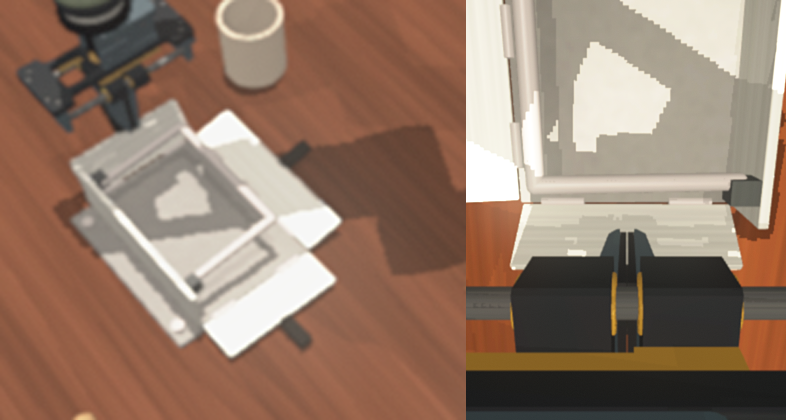

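The wall is only at about 40–42° and the fingertips passed over the tab's end. I back off, go 16 mm lower and push again.

```bash

python3 -m pendant '[[0,0,-4,0,0,0,1],[-4.5,0,0,0,0,0,1],[-4.5,0,0,0,0,0,1],[0,0,2.8,0,0,0,1],[0,0,2.8,0,0,0,1],[0,0,0,0,0,0,1],[0.7,0,0,0,0,0,1],[0.7,0,0,0,0,0,1],[0.7,0,0,0,0,0,1],[0.7,0,0,0,0,0,1],[0,0,0,0,0,0,1]]'
python3 -m pendant '[[0.5,0,0,0,0,0,1],[0.5,0,0,0,0,0,1],[0.5,0,0,0,0,0,1],[0.5,0,0,0,0,0,1],[0.5,0,0,0,0,0,1]]'
python3 -m pendant '[[0.5,0,0,0,0,0,1],[0.5,0,0,0,0,0,1],[0.5,0,0,0,0,0,1],[0.5,0,0,0,0,0,1],[0,0,0,0,0,0,1]]'
```

```text
clock: 15.55
ee_pos: [0.6102, -0.3209, 0.0637]
ee_rot: [[-0.046, 0.999, 0.005], [0.999, 0.046, -0.007], [-0.007, 0.005, -1.0]]
wrist_force: [-0.9, -5.8, 4.2]
grip_width: 0.002
finger_force: 2.7
clock: 16.05
ee_pos: [0.6082, -0.2939, 0.0615]
ee_rot: [[-0.044, 0.999, 0.002], [0.999, 0.044, -0.001], [-0.001, 0.002, -1.0]]
wrist_force: [1.1, -3.1, 2.1]
grip_width: 0.002
finger_force: 1.5
clock: 16.55
ee_pos: [0.6062, -0.2726, 0.0598]
ee_rot: [[-0.044, 0.999, -0.001], [0.999, 0.044, 0.002], [0.002, -0.001, -1.0]]
wrist_force: [-0.5, 0.5, 0.0]
grip_width: 0.005
finger_force: 0.0
```

```bash

python3 -m pendant '[[0.4,0,0,0,0,0,1],[0.4,0,0,0,0,0,1]]'
python3 -m pendant '[[0.4,0,0,0,0,0,1],[0.3,0,0,0,0,0,1]]'
python3 snap.py w7; python3 snap.py scene3 scene; python3 -c "
import cv2,numpy as np
a=cv2.imread('pics/scene3.png')[140:280,140:300];b=cv2.imread('pics/w7.png')
a=cv2.resize(a,(480,420),interpolation=cv2.INTER_CUBIC);b=cv2.resize(b[0:420,120:440],(320,420))
cv2.imwrite('pics/m2.png',np.hstack([a,b]))"
```

```text
clock: 16.75
ee_pos: [0.6063, -0.2717, 0.0601]
ee_rot: [[-0.047, 0.999, 0.001], [0.999, 0.047, -0.011], [-0.011, 0.0, -1.0]]
wrist_force: [-1.7, -22.7, -4.2]
grip_width: 0.008
finger_force: 11.7
clock: 16.95
ee_pos: [0.6064, -0.2716, 0.0604]
ee_rot: [[-0.048, 0.999, 0.003], [0.999, 0.048, -0.023], [-0.023, 0.002, -1.0]]
wrist_force: [-0.6, -39.2, -9.0]
grip_width: 0.006
finger_force: 19.5
```

View pics/m2.png

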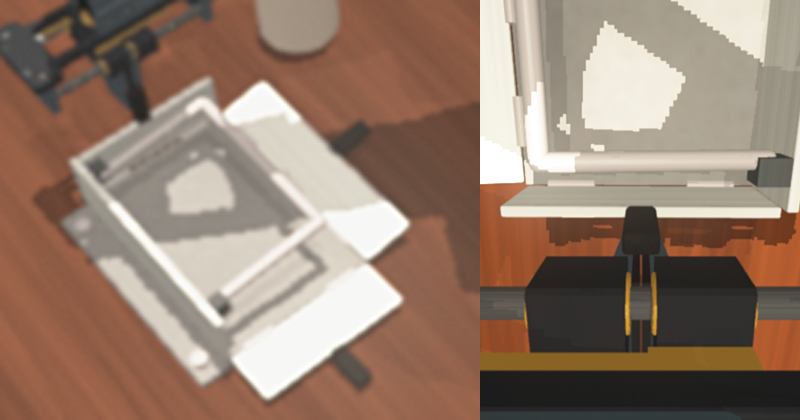

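The right wall is now edge-on and upright, with the fingers pressing it at its stop (39 N, finger face at the expected place). On to the left wall.

```bash

python3 -m pendant '[[-3.5,0,0,0,0,0,1],[0,0,-4.7,0,0,0,1],[0,0,-4.7,0,0,0,0],[0,0,-4.7,0,0,0,0],[4.8,0,0,0,0,0,0],[4.8,0,0,0,0,0,0],[4.8,0,0,0,0,0,0],[4.8,0,0,0,0,0,0],[4.8,0,0,0,0,0,0],[4.8,0,0,0,0,0,0],[4.8,0,0,0,0,0,0],[0.5,0,0,0,0,0,0]]'
python3 -m pendant '[[0,0,3.5,0,0,0,0],[0,0,3.5,0,0,0,0],[0,0,3.5,0,0,0,0],[0,0,3.5,0,0,0,0],[0,0,0,0,0,0,0],[0,0,0,0,0,0,0]]'
python3 snap.py w8
```

```text
clock: 18.25
ee_pos: [0.5912, 0.0522, 0.2008]
ee_rot: [[-0.049, 0.999, -0.002], [0.999, 0.049, 0.003], [0.003, -0.002, -1.0]]
wrist_force: [1.1, -1.2, -0.1]
grip_width: 0.498
finger_force: 0.0
clock: 18.85
ee_pos: [0.5924, 0.0464, 0.0613]
ee_rot: [[-0.043, 0.999, -0.001], [0.999, 0.043, 0.0], [0.0, -0.001, -1.0]]
wrist_force: [-0.3, -0.8, 1.1]
grip_width: 0.5
finger_force: 0.0
```

```bash

python3 -m pendant '[[0.3,0.1,2.3,0,0,0,0],[0,0,2.2,0,0,0,0],[0,0,0,0,0,0,0],[0,0,0,0,0,0,0]]'
python3 -m pendant '[[0,0,0.2,0,0,0,0],[0,0,0,0,0,0,0]]'
python3 -m pendant '[[0,0,0.2,0,0,0,0],[0,0,0,0,0,0,0]]'
```

```text
clock: 19.3
ee_pos: [0.5947, 0.0497, 0.0182]
ee_rot: [[-0.044, 0.999, 0.003], [0.999, 0.044, 0.0], [0.0, 0.003, -1.0]]
wrist_force: [0.7, 0.5, -0.3]
grip_width: 0.498
finger_force: 0.0
clock: 19.5
ee_pos: [0.5944, 0.0497, 0.0157]
ee_rot: [[-0.044, 0.999, 0.003], [0.999, 0.044, 0.0], [0.0, 0.003, -1.0]]
wrist_force: [0.1, 0.7, -0.1]
grip_width: 0.5
finger_force: 0.0
clock: 19.7
ee_pos: [0.5935, 0.0497, 0.0126]
ee_rot: [[-0.044, 0.999, 0.0], [0.999, 0.044, 0.0], [0.0, 0.0, -1.0]]
wrist_force: [-0.4, -0.7, 0.6]
grip_width: 0.501
finger_force: 0.0
```

```bash

python3 -m pendant '[[0,0,0.2,0,0,0,0],[0,0,0,0,0,0,0]]'
python3 -m pendant '[[0,0,0.2,0,0,0,0],[0,0,0,0,0,0,0]]'|sed -n 2,4p
python3 -m pendant '[[0,0,0.15,0,0,0,0],[0,0,0,0,0,0,0]]'|sed -n 2,4p
```

```text
clock: 19.9
ee_pos: [0.5932, 0.0497, 0.0101]
ee_rot: [[-0.044, 0.999, -0.001], [0.999, 0.044, 0.0], [0.0, -0.001, -1.0]]
wrist_force: [0.7, -0.2, -0.4]
grip_width: 0.502
finger_force: 0.0
ee_pos: [0.5932, 0.0497, 0.008]
ee_rot: [[-0.044, 0.999, -0.001], [0.999, 0.044, 0.0], [0.0, -0.001, -1.0]]
wrist_force: [-0.4, 0.7, -0.6]
ee_pos: [0.5933, 0.0497, 0.0066]
ee_rot: [[-0.044, 0.999, -0.0], [0.999, 0.044, 0.0], [0.0, -0.0, -1.0]]
wrist_force: [-0.2, 0.4, 0.7]
```

No bench contact even at z = 6.6 mm, so the fingertips stand well short of the 14 mm stated. That explains the earlier slip. I grip here, with the pads well over the tab.

```bash

python3 -m pendant '[[0,0,0,0,0,0,1],[0,0,0,0,0,0,1],[0,0,0,0,0,0,1],[0,0,0,0,0,0,1],[0,0,0,0,0,0,1],[0,0,0,0,0,0,1],[0,0,0,0,0,0,1],[0,0,0,0,0,0,1]]' 30
```

```text
clock: 21.1
ee_pos: [0.5934, 0.0497, 0.0068]
ee_rot: [[-0.044, 0.999, 0.0], [0.999, 0.044, 0.0], [0.0, 0.0, -1.0]]
wrist_force: [-0.2, 0.3, -0.1]
grip_width: 0.003
finger_force: 0.0
```

Again it closed on nothing, so I measure the fingertip reach directly: step clear of the tab and lower the closed fingers until they touch the bench.

```bash

python3 -m pendant '[[4,0,0,0,0,0,1],[0,0,0,0,0,0,1]]' >/dev/null
python3 -m pendant '[[0,0,0.3,0,0,0,1],[0,0,0,0,0,0,1]]'|grep -E "pos|wrist_f"
python3 -m pendant '[[0,0,0.3,0,0,0,1],[0,0,0,0,0,0,1]]'|grep -E "pos|wrist_f"
python3 -m pendant '[[0,0,0.3,0,0,0,1],[0,0,0,0,0,0,1]]'|grep -E "pos|wrist_f"
python3 snap.py w9; python3 snap.py top3 top; python3 - <<'E'
from h import *; o=manip.get_obs(); print(o["q"],o["ee_pos"])
E
```

```text
ee_pos: [0.5912, 0.0891, 0.0034]
wrist_force: [0.6, -0.1, 0.7]
ee_pos: [0.5914, 0.0889, 0.0004]
wrist_force: [-1.0, 0.3, 0.6]
ee_pos: [0.5914, 0.0893, -0.0026]
wrist_force: [-0.4, 0.7, 0.4]
[  7.4955  31.3264 101.1316   0.0046  47.5587   4.9897] [ 0.5916  0.0895 -0.0023]
```

View pics/w9.png

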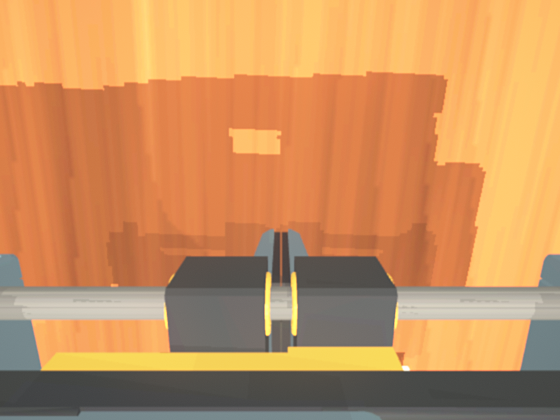

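The bench is visible around the closed fingers (tips at about (281,232)) and still no contact at z = -2.6 mm. I keep lowering gently until it touches.

```bash
for i in 1; do
python3 -m pendant '[[0,0,0.3,0,0,0,1],[0,0,0,0,0,0,1]]'|grep -E "pos|wrist_f"
python3 -m pendant '[[0,0,0.3,0,0,0,1],[0,0,0,0,0,0,1]]'|grep -E "pos|wrist_f"
python3 -m pendant '[[0,0,0.3,0,0,0,1],[0,0,0,0,0,0,1]]'|grep -E "pos|wrist_f"
python3 -m pendant '[[0,0,0.3,0,0,0,1],[0,0,0,0,0,0,1]]'|grep -E "pos|wrist_f"; done
```

```text
ee_pos: [0.5914, 0.0896, -0.0055]
wrist_force: [-0.5, -1.4, 0.2]
ee_pos: [0.5914, 0.0896, -0.0086]
wrist_force: [0.2, 0.0, 0.3]
ee_pos: [0.5914, 0.0897, -0.0115]
wrist_force: [0.0, 1.1, -0.3]
ee_pos: [0.5918, 0.0897, -0.0121]
wrist_force: [-3.7, -0.3, 13.4]
```

Contact comes at z = -0.0115, so the tips stand about 11.5 mm behind the reported TCP instead of 14 mm ahead, and the real grasp point is about 30 mm behind it. With that correction I grip the left tab.

```bash

python3 -m pendant '[[0,0,-4.5,0,0,0,0],[-3.9,0,0,0,0,0,0],[0,0,0,0,0,0,0],[0,0,0,0,0,0,0],[0,0,0,0,0,0,0],[0,0,1.9,0,0,0,0],[0,0,1.9,0,0,0,0],[0,0,0,0,0,0,0]]'
python3 -m pendant '[[0,0,0,0,0,0,1],[0,0,0,0,0,0,1],[0,0,0,0,0,0,1],[0,0,0,0,0,0,1],[0,0,0,0,0,0,1],[0,0,0,0,0,0,1],[0,0,0,0,0,0,1],[0,0,0,0,0,0,1]]' 30
```

```text
clock: 23.6
ee_pos: [0.5908, 0.0514, -0.01]
ee_rot: [[-0.045, 0.999, -0.007], [0.999, 0.045, -0.0], [0.0, -0.007, -1.0]]
wrist_force: [-0.8, 0.5, -0.3]
grip_width: 0.499
finger_force: 0.0
clock: 24.4
ee_pos: [0.5924, 0.0507, -0.0066]
ee_rot: [[-0.044, 0.999, -0.002], [0.999, 0.044, 0.0], [0.0, -0.002, -1.0]]
wrist_force: [-3.9, 0.8, 6.0]
grip_width: 0.174
finger_force: 30.0
```

Gripped, with the width matching the 16 mm tab. Now I raise the left wall along its arc.

```bash

python3 -m pendant '[[-0.03,0,-0.52,0,0,0,1],[-0.06,0,-0.51,0,0,0,1],[-0.1,0,-0.51,0,0,0,1],[-0.14,0,-0.5,0,0,0,1],[-0.17,0,-0.49,0,0,0,1],[-0.2,0,-0.48,0,0,0,1],[-0.24,0,-0.46,0,0,0,1],[-0.27,0,-0.44,0,0,0,1],[-0.3,0,-0.42,0,0,0,1],[-0.33,0,-0.4,0,0,0,1],[-0.35,0,-0.38,0,0,0,1]]' 40
python3 -m pendant '[[-0.38,0,-0.35,0,0,0,1],[-0.4,0,-0.32,0,0,0,1],[-0.42,0,-0.3,0,0,0,1],[-0.44,0,-0.27,0,0,0,1],[-0.46,0,-0.23,0,0,0,1],[-0.48,0,-0.2,0,0,0,1],[-0.49,0,-0.17,0,0,0,1],[-0.5,0,-0.13,0,0,0,1],[-0.51,0,-0.1,0,0,0,1],[-0.51,0,-0.06,0,0,0,1],[-0.3,0,-0.02,0,0,0,1]]'
python3 -m pendant '[[-0.2,0,0,0,0,0,1],[-0.2,0,0,0,0,0,1],[0,0,0,0,0,0,1]]'
```

```text
clock: 25.5
ee_pos: [0.5933, 0.0303, 0.0448]
ee_rot: [[-0.043, 0.999, -0.002], [0.999, 0.043, 0.003], [0.003, -0.002, -1.0]]
wrist_force: [-3.3, 8.3, -2.0]
grip_width: 0.167
finger_force: 40.0
clock: 26.6
ee_pos: [0.5955, -0.0171, 0.0707]
ee_rot: [[-0.043, 0.999, 0.0], [0.999, 0.043, 0.006], [0.006, 0.0, -1.0]]
wrist_force: [-12.0, 11.0, 21.3]
grip_width: 0.166
finger_force: 40.0
clock: 26.9
ee_pos: [0.5957, -0.0216, 0.0712]
ee_rot: [[-0.043, 0.999, 0.001], [0.999, 0.043, 0.005], [0.005, 0.001, -1.0]]
wrist_force: [-12.5, 10.3, 23.5]
grip_width: 0.162
finger_force: 40.0
```

```bash

python3 -m pendant '[[-0.3,0,-0.2,0,0,0,1],[-0.3,0,-0.2,0,0,0,1],[0,0,0,0,0,0,1]]'
python3 -m pendant '[[-0.3,0,0,0,0,0,1],[-0.3,0,0,0,0,0,1],[0,0,0,0,0,0,1]]'
```

```text
clock: 27.2
ee_pos: [0.5959, -0.0292, 0.0723]
ee_rot: [[-0.043, 0.999, -0.001], [0.999, 0.043, 0.002], [0.002, -0.0, -1.0]]
wrist_force: [-7.0, 6.3, 8.1]
grip_width: 0.164
finger_force: 40.0
clock: 27.5
ee_pos: [0.5962, -0.0352, 0.0726]
ee_rot: [[-0.043, 0.999, -0.001], [0.999, 0.043, 0.002], [0.002, -0.0, -1.0]]
wrist_force: [-7.6, 5.3, 9.2]
grip_width: 0.167
finger_force: 40.0
```

Forces are lower than I'd expect at a stop, so I look at a composite of the scene, top and wrist views.

```bash
python3 snap.py s4 scene; python3 snap.py t4 top; python3 snap.py w10; python3 -c "
import cv2,numpy as np
r=lambda a,w,h:cv2.resize(a,(w,h),interpolation=cv2.INTER_CUBIC)
a=r(cv2.imread('pics/s4.png')[150:290,130:300],437,360);b=r(cv2.imread('pics/t4.png')[120:240,270:430],363,272);c=r(cv2.imread('pics/w10.png')[100:380],437,218)
o=np.zeros((600,800,3),np.uint8);o[:360,:437]=a;o[:272,437:]=b;o[360:578,:437]=c;cv2.imwrite('pics/m3.png',o)"
```

```text
(no output)
```

View pics/m3.png

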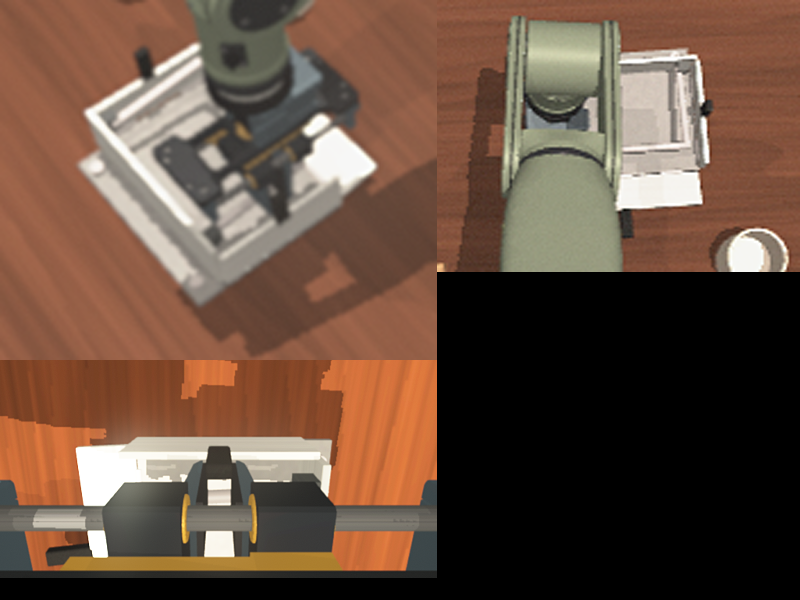

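The left wall looks upright in both the scene and wrist views, with the tab sliding across the pads at its stop. I check the angle numerically by the top edge's row.

```bash
cat > chk.py <<'E'
from h import *; import pickle,sys
c=np.array([.602,-.1335,0]); yw=np.radians(2.6); R=np.array([[np.cos(yw),-np.sin(yw),0],[np.sin(yw),np.cos(yw),0],[0,0,1]])
def wallpt(w,a,r,o,s): # s along hinge line
    a=np.radians(a); q=r*np.cos(a)+o*np.sin(a); z=.016+r*np.sin(a)-o*np.cos(a)
    p={"left":[s,.11+q,z],"right":[s,-.11-q,z],"near":[-.075-q,s,z]}[w]; return c+R@np.array(p)
E
python3 - <<'E'
from chk import *
m=pickle.load(open("pics/w10.pkl","rb")); im=cv2.imread("pics/w10.png").astype(int)
for a in (75,80,85,90,95): print(a,[proj(m,wallpt("left",a,.05,.006,s)).round(1).tolist()+proj(m,wallpt("left",a,.05,0,s)).round(1).tolist() for s in (-.065,-.04,.04)])
for u in (180,200,230,340,360): print(u,im[180:225:1,u].sum(1)//3)
E
```

```text
75 [[164.6, 196.3, 164.7, 207.1], [209.3, 196.3, 209.4, 207.0], [352.4, 196.1, 352.4, 206.8]]
80 [[164.5, 204.2, 164.8, 214.8], [209.2, 204.1, 209.5, 214.8], [352.6, 203.9, 352.4, 214.6]]
85 [[164.5, 212.0, 165.2, 222.5], [209.3, 212.0, 209.7, 222.5], [352.5, 211.8, 352.2, 222.3]]
90 [[164.8, 219.8, 165.7, 230.0], [209.5, 219.8, 210.0, 229.9], [352.4, 219.6, 351.8, 229.7]]
95 [[165.3, 227.5, 166.5, 237.2], [209.8, 227.4, 210.5, 237.1], [352.1, 227.2, 351.4, 236.9]]
180 [ 94  94  95  95  97  97  99  99 100 101 101 102 103 104 106 107 106 107
 136 184 198 198 198 201 201 199 200 202 203 200 200 201 201 203 203 203
 202 217 243 250 250 250 250 250 250]
200 [ 91  91  92  93  93  94  94  95  94  95  97  97  98  98 100 100  97  96
 126 179 194 193 195 197 196 194 195 197 197 196 194 195 194 196 196 197
 197 210 240 249 250 249 249 249 249]
230 [ 88  88  89  89  90  90  90  90  91  90  92  92  92  92  92  92  91  92
 121 172 190 189 190 192 190 188 190 192 192 190 189 189 189 189 188 190
 190 204 239 249 249 248 243 240 240]
340 [ 84  84  85  85  86  85  86  85  85  86  86  88  87  87  88  87  85  87
 116 170 189 187 187 191 190 187 187 188 188 191 190 189 189 186 184 184
 183 198 237 249 250 250 250 250 250]
360 [ 81  82  82  83  82  84  82  82  85  83  83  84  85  86  85  86  83  85
 118 171 190 189 189 191 190 187 188 189 189 192 191 190 190 188 186 186
 182 195 237 250 251 250 250 250 250]
```

Top of the outer face is at row 217.5, against 219.8 predicted for 90°, so the left wall is at its stop (about 88.6°). I release, lift, and locate the handle crossbar from the earlier wrist views.

```bash

python3 -m pendant '[[0,0,0,0,0,0,0],[0,0,0,0,0,0,0],[0,0,0,0,0,0,0],[0,0,0,0,0,0,0],[0,0,-4,0,0,0,0],[0,0,-4,0,0,0,0],[0,0,-4,0,0,0,0],[0,0,0,0,0,0,0]]'|sed -n 2,5p
python3 - <<'E'
from chk import *
for n,rows in(("w1",(140,178,220)),("w2",(30,60,100))):
    m=pickle.load(open(f"pics/{n}.pkl","rb"));im=cv2.imread(f"pics/{n}.png").astype(int)
    for v in rows: print(n,v,im[v,255:295].sum(1)//3, plane(m,(272,v),.066))
    print(proj(m,c+R@[-.048,0,.066]))
E
```

```text
ee_pos: [0.6011, -0.0367, 0.1959]
ee_rot: [[-0.044, 0.999, 0.013], [0.999, 0.044, -0.001], [-0.002, 0.013, -1.0]]
wrist_force: [-0.4, -0.8, 0.5]
grip_width: 0.501
w1 140 [118 118 118 118 118 117 118 116 118 116 118 116 108 107 122 134 143 154
 156 148 142 129 115 115 115 115 117 115 116 116 116 115 114 115 114 113
 114 114 113 113] [ 0.5514 -0.0883  0.066 ]
w1 178 [182 183 185 184 184 184 184 183 182 182 184 186 178 138 129 139 150 158
 152 145 137 120 116 117 115 114 112 134 172 183 182 181 181 181 182 181
 181 184 182 182] [ 0.554  -0.1332  0.066 ]
w1 220 [166 165 166 165 165 165 165 167 166 167 167 162 151 174 198 218 229 221
 206 186 144 110 105 107 104 118 155 169 170 167 167 167 167 167 168 167
 169 169 170 170] [ 0.5571 -0.1859  0.066 ]
[271.9275 180.0504]
w2 30 [163 163 164 165 164 166 165 165 164 163 163 162 165 178 191 205 217 214
 203 196 181 161 162 165 164 164 163 161 166 201 234 239 237 236 236 236
 236 235 234 234] [ 0.5536 -0.1115  0.066 ]
w2 60 [236 236 237 237 237 237 237 237 238 238 236 227 233 244 251 254 254 253
 250 244 222 178 164 164 165 163 162 184 234 241 239 231 227 227 221 182
 162 162 164 164] [ 0.5553 -0.1416  0.066 ]
w2 100 [238 237 237 237 237 237 237 238 238 238 236 226 237 248 253 255 254 252
 249 238 190 168 168 168 166 162 183 232 239 238 238 237 237 238 238 239
 239 239 239 240] [ 0.5576 -0.1837  0.066 ]
[271.1947  54.1453]
```

```bash

python3 -m pendant '[[-3.2,-1.6,0,0,0,0,0],[-3.2,-1.6,0,0,0,0,0],[-3.2,-1.6,0,0,0,0,0],[0,0,0,0,0,0,0],[0,0,0,0,0,0,0]]'|sed -n 2,3p
```

```text
ee_pos: [0.5532, -0.1346, 0.1889]
ee_rot: [[-0.042, 0.999, -0.0], [0.999, 0.042, 0.0], [0.0, -0.0, -1.0]]
```

```bash

python3 -m pendant '[[0,0,4,0,0,0,0],[0,0,4,0,0,0,0],[0,0,4,0,0,0,0],[0,0,2.8,0,0,0,0],[0,0,0,0,0,0,0],[0,0,0,0,0,0,1],[0,0,0,0,0,0,1],[0,0,0,0,0,0,1],[0,0,0,0,0,0,1],[0,0,0,0,0,0,1],[0,0,0,0,0,0,1],[0,0,0,0,0,0,1]]' 30
python3 -m pendant '[[0,0,0,0,0,0,1],[0,0,0,0,0,0,1]]'; python3 arc.py .110 0 0 105 26
```

```text
clock: 30.15
ee_pos: [0.5527, -0.1342, 0.0415]
ee_rot: [[-0.044, 0.999, -0.001], [0.999, 0.044, -0.0], [-0.0, -0.001, -1.0]]
wrist_force: [-3.2, -0.7, 0.8]
grip_width: 0.103
finger_force: 30.0
clock: 30.35
ee_pos: [0.5527, -0.1342, 0.0413]
ee_rot: [[-0.044, 0.999, -0.001], [0.999, 0.044, 0.0], [0.0, -0.001, -1.0]]
wrist_force: [-4.0, -2.0, 1.6]
grip_width: 0.101
finger_force: 30.0
[[4.04, -0.03, 0.77], [8.08, -0.08, 0.77], [12.12, -0.14, 0.76], [16.15, -0.19, 0.75], [20.19, -0.24, 0.74], [24.23, -0.29, 0.72], [28.27, -0.34, 0.7], [32.31, -0.39, 0.67], [36.35, -0.44, 0.64], [40.38, -0.48, 0.61], [44.42, -0.52, 0.57], [48.46, -0.56, 0.53], [52.5, -0.6, 0.49], [56.54, -0.63, 0.45], [60.58, -0.66, 0.4], [64.62, -0.69, 0.36], [68.65, -0.71, 0.31], [72.69, -0.73, 0.26], [76.73, -0.75, 0.2], [80.77, -0.76, 0.15], [84.81, -0.77, 0.1], [88.85, -0.77, 0.04], [92.88, -0.78, -0.01], [96.92, -0.77, -0.07], [100.96, -0.77, -0.12], [105.0, -0.76, -0.17]] [-13.85  10.63]
```

Gripped the 10 mm bar. I swing it up along its 110 mm arc.

```bash

python3 -m pendant '[[0,0.03,-0.77,0,0,0,1],[0,0.08,-0.77,0,0,0,1],[0,0.14,-0.76,0,0,0,1],[0,0.19,-0.75,0,0,0,1],[0,0.24,-0.74,0,0,0,1],[0,0.29,-0.72,0,0,0,1],[0,0.34,-0.7,0,0,0,1],[0,0.39,-0.67,0,0,0,1],[0,0.44,-0.64,0,0,0,1],[0,0.48,-0.61,0,0,0,1],[0,0.52,-0.57,0,0,0,1],[0,0.56,-0.53,0,0,0,1]]' 40
python3 -m pendant '[[0,0.6,-0.49,0,0,0,1],[0,0.63,-0.45,0,0,0,1],[0,0.66,-0.4,0,0,0,1],[0,0.69,-0.36,0,0,0,1],[0,0.71,-0.31,0,0,0,1],[0,0.73,-0.26,0,0,0,1],[0,0.75,-0.2,0,0,0,1],[0,0.76,-0.15,0,0,0,1],[0,0.77,-0.1,0,0,0,1],[0,0.77,-0.04,0,0,0,1],[0,0.78,0.01,0,0,0,1],[0,0,0,0,0,0,1]]'
python3 -m pendant '[[0,0.5,0.05,0,0,0,1],[0,0.5,0.08,0,0,0,1],[0,0.3,0.05,0,0,0,1],[0,0,0,0,0,0,1]]'
```

```text
clock: 31.55
ee_pos: [0.5943, -0.1324, 0.1219]
ee_rot: [[-0.044, 0.999, 0.007], [0.999, 0.044, -0.0], [-0.0, 0.007, -1.0]]
wrist_force: [15.0, -2.9, -26.2]
grip_width: 0.098
finger_force: 40.0
clock: 32.75
ee_pos: [0.6672, -0.1292, 0.1487]
ee_rot: [[-0.044, 0.999, -0.007], [0.999, 0.044, 0.0], [0.001, -0.007, -1.0]]
wrist_force: [-0.9, -5.8, -24.8]
grip_width: 0.099
finger_force: 40.0
clock: 33.15
ee_pos: [0.679, -0.1287, 0.1479]
ee_rot: [[-0.044, 0.999, -0.008], [0.999, 0.044, 0.0], [0.0, -0.008, -1.0]]
wrist_force: [-5.0, -3.6, -20.3]
grip_width: 0.096
finger_force: 40.0
```

```bash

python3 -m pendant '[[0,0.3,0.06,0,0,0,1],[0,0.3,0.06,0,0,0,1],[0,0,0,0,0,0,1]]'
python3 -m pendant '[[0,0.3,0.06,0,0,0,1],[0,0.3,0.06,0,0,0,1],[0,0,0,0,0,0,1]]'
```

```text
clock: 33.45
ee_pos: [0.6815, -0.1286, 0.1475]
ee_rot: [[-0.044, 0.999, -0.015], [0.999, 0.044, 0.0], [0.001, -0.015, -1.0]]
wrist_force: [-13.2, -3.8, -14.3]
grip_width: 0.099
finger_force: 40.0
clock: 33.75
ee_pos: [0.6814, -0.1286, 0.1474]
ee_rot: [[-0.044, 0.999, -0.028], [0.999, 0.044, 0.0], [0.001, -0.028, -1.0]]
wrist_force: [-29.4, -4.6, -3.7]
grip_width: 0.1
finger_force: 40.0
```

The handle is seated at its stop: no more travel, reaction 29 N. I relax, release, and go to the near tab with the tool turned 90°.

```bash

python3 -m pendant '[[0,-0.9,0,0,0,0,1],[0,0,0,0,0,0,-0.3],[0,0,0,0,0,0,-0.3],[0,0,0,0,0,0,-0.3],[0,0,0,0,0,0,-0.3],[0,0,-3,0,0,0,-0.3],[0,0,-4,0,0,0,-0.3],[0,0,-3,0,0,0,0]]'
python3 -m pendant '[[0,-4.5,0,0,0,0,0],[0,-4.5,0,0,0,0,0],[0,-4.5,0,0,0,0,0],[0,-4.5,0,0,0,0,0],[0,-4.5,0,0,0,0,0],[0,0,0,0,0,8.2,0],[0,0,0,0,0,8.2,0],[0,0,0,0,0,8.2,0],[0,0,0,0,0,8.2,0],[0,0,0,0,0,8.2,0],[0,0,0,0,0,8.2,0]]'>/dev/null
python3 -m pendant '[[0,0,0,0,0,8.2,0],[0,0,0,0,0,8.2,0],[0,0,0,0,0,8.2,0],[0,0,0,0,0,8.2,0],[0,0,0,0,0,8.2,0],[0,0,0,0,0,0,0],[0,0,0,0,0,0,0]]'; python3 snap.py w11;python3 snap.py t5 top
```

```text
clock: 34.55
ee_pos: [0.6862, -0.1279, 0.2506]
ee_rot: [[-0.044, 0.999, 0.005], [0.999, 0.044, -0.0], [-0.0, 0.005, -1.0]]
wrist_force: [0.2, -0.4, -0.5]
grip_width: 0.562
finger_force: 0.0
clock: 36.35
ee_pos: [0.4607, -0.1381, 0.2478]
ee_rot: [[0.999, 0.044, 0.002], [0.044, -0.999, -0.0], [0.002, 0.0, -1.0]]
wrist_force: [0.6, 0.7, 0.1]
grip_width: 0.5
finger_force: 0.0
```

```bash

python3 -m pendant '[[-0.7,0.1,4.5,0,0,0,0],[0,0,4.5,0,0,0,0],[0,0,4.5,0,0,0,0],[0,0,4.5,0,0,0,0],[0,0,3.5,0,0,0,0],[0,0,2,0,0,0,0],[0,0,1.6,0,0,0,0],[0,0,0,0,0,0,0],[0,0,0,0,0,0,0]]'
python3 -m pendant '[[0,0,0,0,0,0,1],[0,0,0,0,0,0,1],[0,0,0,0,0,0,1],[0,0,0,0,0,0,1],[0,0,0,0,0,0,1],[0,0,0,0,0,0,1],[0,0,0,0,0,0,1],[0,0,0,0,0,0,1]]' 40
```

```text
clock: 37.35
ee_pos: [0.4536, -0.1396, -0.0037]
ee_rot: [[0.999, 0.041, 0.0], [0.041, -0.999, 0.0], [0.0, 0.0, -1.0]]
wrist_force: [-0.7, 0.5, 0.2]
grip_width: 0.497
finger_force: 0.0
clock: 38.15
ee_pos: [0.4535, -0.1407, -0.0035]
ee_rot: [[0.999, 0.042, 0.001], [0.042, -0.999, -0.002], [0.001, 0.002, -1.0]]
wrist_force: [-1.4, -5.0, 2.0]
grip_width: 0.172
finger_force: 40.0
```

Gripped. I raise the near wall toward +x (tool +x).

```bash

python3 -m pendant '[[0.03,0,-0.52,0,0,0,1],[0.06,0,-0.51,0,0,0,1],[0.1,0,-0.51,0,0,0,1],[0.14,0,-0.5,0,0,0,1],[0.17,0,-0.49,0,0,0,1],[0.2,0,-0.48,0,0,0,1],[0.24,0,-0.46,0,0,0,1],[0.27,0,-0.44,0,0,0,1],[0.3,0,-0.42,0,0,0,1],[0.33,0,-0.4,0,0,0,1],[0.35,0,-0.38,0,0,0,1]]'
python3 -m pendant '[[0.38,0,-0.35,0,0,0,1],[0.4,0,-0.32,0,0,0,1],[0.42,0,-0.3,0,0,0,1],[0.44,0,-0.27,0,0,0,1],[0.46,0,-0.25,0,0,0,1],[0.48,0,-0.25,0,0,0,1],[0.49,0,-0.22,0,0,0,1],[0.5,0,-0.18,0,0,0,1],[0.51,0,-0.1,0,0,0,1],[0.51,0,-0.06,0,0,0,1],[0.3,0,-0.02,0,0,0,1]]'
python3 -m pendant '[[0.3,0,0,0,0,0,1],[0.3,0,0,0,0,0,1],[0,0,0,0,0,0,1]]'
python3 -m pendant '[[0.3,0,0,0,0,0,1],[0.3,0,0,0,0,0,1],[0,0,0,0,0,0,1]]'
```

```text
clock: 39.25
ee_pos: [0.4751, -0.1397, 0.0452]
ee_rot: [[0.999, 0.042, -0.001], [0.042, -0.999, -0.002], [-0.001, 0.002, -1.0]]
wrist_force: [4.5, -6.1, -20.8]
grip_width: 0.171
finger_force: 40.0
clock: 40.35
ee_pos: [0.5184, -0.1378, 0.0675]
ee_rot: [[0.999, 0.043, -0.013], [0.042, -0.999, -0.001], [-0.013, 0.001, -1.0]]
wrist_force: [-7.1, -6.5, -7.7]
grip_width: 0.173
finger_force: 40.0
clock: 40.65
ee_pos: [0.5233, -0.1376, 0.068]
ee_rot: [[0.999, 0.043, -0.015], [0.043, -0.999, -0.002], [-0.015, 0.001, -1.0]]
wrist_force: [-9.8, -8.4, -4.3]
grip_width: 0.172
finger_force: 40.0
clock: 40.95
ee_pos: [0.5232, -0.1376, 0.0679]
ee_rot: [[0.999, 0.044, -0.028], [0.044, -0.999, -0.001], [-0.028, 0.0, -1.0]]
wrist_force: [-22.4, -10.2, 6.9]
grip_width: 0.167
finger_force: 40.0
```

The near wall is at its stop. I release, rise and verify the whole tray.

```bash

python3 -m pendant '[[-0.7,0,0,0,0,0,1],[0,0,0,0,0,0,0],[0,0,0,0,0,0,0],[0,0,0,0,0,0,0],[0,0,0,0,0,0,0],[0,0,-4.5,0,0,0,0],[0,0,-4.5,0,0,0,0],[0,0,-4.5,0,0,0,0],[-3,0,-4.5,0,0,0,0],[-4.5,0,0,0,0,0,0],[0,0,0,0,0,0,0],[0,0,0,0,0,0,0]]'|sed -n 1,3p
python3 snap.py w12; python3 snap.py s6 scene; python3 snap.py t6 top; python3 -c "
import cv2,numpy as np
r=lambda a,w,h:cv2.resize(a,(w,h),interpolation=cv2.INTER_CUBIC)
a=r(cv2.imread('pics/s6.png')[140:280,150:290],400,400);b=r(cv2.imread('pics/t6.png')[130:270,120:430],400,180);c=r(cv2.imread('pics/w12.png'),400,300)
o=np.zeros((600,800,3),np.uint8);o[:400,:400]=a;o[:300,400:]=c;o[400:580,:400]=b;cv2.imwrite('pics/m4.png',o)"
```

```text
clock: 42.15
ee_pos: [0.456, -0.1392, 0.2475]
ee_rot: [[0.999, 0.04, 0.002], [0.04, -0.999, -0.0], [0.002, 0.0, -1.0]]
```

View pics/m4.png

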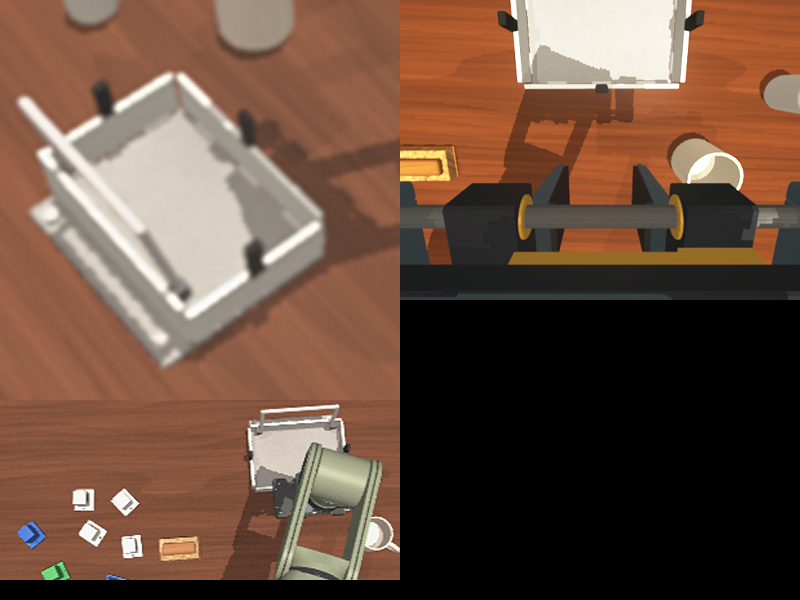

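All three walls and the handle are up, and the risers are still on the bench. Now I go over the risers with the wrist camera.

```bash

python3 -m pendant '[[-0.55,-4.4,-0.5,0,0,0,0],[-0.55,-4.4,-0.5,0,0,0,0],[-0.55,-4.4,-0.5,0,0,0,0],[-0.55,-4.4,-0.5,0,0,0,0],[-0.55,-4.4,-0.5,0,0,0,0],[-0.55,-4.4,-0.5,0,0,0,0],[-0.55,-4.4,-0.5,0,0,0,0],[-0.55,-4.4,-0.5,0,0,0,0],[-0.55,-4.4,-0.5,0,0,0,0],[-0.55,-4.4,-0.5,0,0,0,0],[-0.5,-4.2,-0.5,0,0,0,0],[0,0,0,0,0,0,0]]' >/dev/null
python3 -m pendant '[[0,0,0,0,0,0,0],[0,0,0,0,0,0,0]]'|sed -n 1,3p
cat > ris.py <<'E'
from h import *; import pickle
def whites(n,y1=250,lo=300,hi=9000):
    im=cv2.imread(f"pics/{n}.png").astype(int)[:y1];mx=im.max(2);mn=im.min(2)
    mk=((mx-mn<45)&(mx>90)).astype(np.uint8); mk=cv2.morphologyEx(mk,cv2.MORPH_CLOSE,np.ones((5,5)))
    return blobs(mk,lo,hi)
E
python3 snap.py r1; python3 - <<'E'
from ris import *
m=pickle.load(open("pics/r1.pkl","rb"))
for b in whites("r1"):
    cn=cv2.findContours(b[3].astype(np.uint8),0,2)[0][0]; print(b[0].round(1),b[1],b[2],cv2.minAreaRect(cn),plane(m,b[0],.02)[:2])
a=cv2.imread("pics/r1.png")[:300];cv2.imwrite("pics/r1c.png",cv2.resize(a,(800,429),interpolation=cv2.INTER_CUBIC))
E
```

```text
clock: 43.7
ee_pos: [0.377, 0.3393, 0.3013]
ee_rot: [[0.999, 0.04, -0.001], [0.04, -0.999, -0.001], [-0.001, 0.001, -1.0]]
[236.1  60.7] 1867 [217  36  40  50] ((236.02474975585938, 60.68256759643555), (39.284996032714844, 48.43231201171875), 1.7357046604156494) [0.5095 0.3997]
[317.8  71.6] 1861 [290  42  56  60] ((317.9925537109375, 71.39031982421875), (47.80132293701172, 41.21644592285156), 52.4314079284668) [0.501  0.2994]
[252.2 130.6] 1535 [226 104  53  54] ((252.19728088378906, 130.4162139892578), (42.863014221191406, 36.466644287109375), 36.02737045288086) [0.4271 0.3785]
[324.5 161.1] 1484 [306 140  37  43] ((324.0, 161.0), (42.0, 36.0), 90.0) [0.3918 0.2831]
```

View pics/r1c.png

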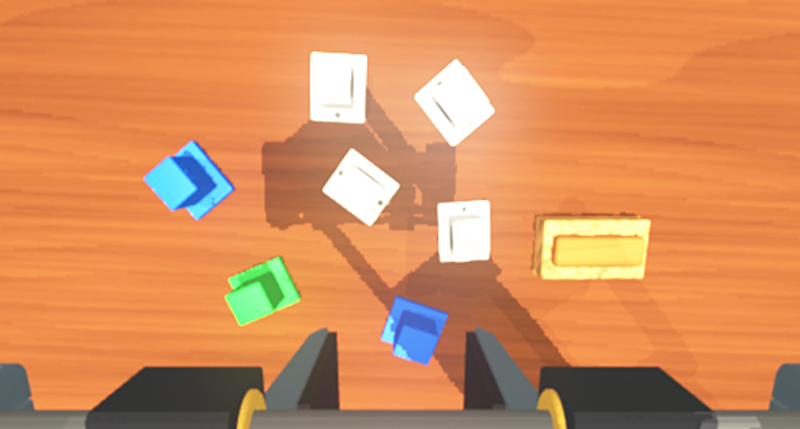

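The wrist view shows the four white risers in 800-wide pixels at (338,87), (455,102), (361,186) and (464,231). The blue and green look-alikes at (188,180), (415,330) and (262,290) stay put. I cast each foot's rectangle to the bench for centre and long-axis angle.

```bash
cat >> ris.py <<'E'
def poses(n,z=.008,**k):
    m=pickle.load(open(f"pics/{n}.pkl","rb")); out=[]
    for b in whites(n,**k):
        cn=cv2.findContours(b[3].astype(np.uint8),0,2)[0][0]; (cc,(w,h),a)=cv2.minAreaRect(cn)
        bx=cv2.boxPoints((cc,(w,h),a)); P=np.array([plane(m,p,z) for p in bx]); e=[P[1]-P[0],P[2]-P[1]]
        L=[np.linalg.norm(x) for x in e]; l=e[int(np.argmax(L))]
        out.append((P.mean(0)[:2],np.degrees(np.arctan2(l[1],l[0]))%180,max(L),min(L),b[1]))
    return out
E
python3 - <<'E'
from ris import *
for p in poses("r1"): print(*[np.round(x,4) for x in p])
m=pickle.load(open("pics/r1.pkl","rb")); t=imaging.camera_model("top")
import shutil
# height check: stem/foot blob in top view t6 vs r1 (centroid)
T=[b for b in blobs((lambda im:((im.max(2)-im.min(2)<50)&(im.min(2)>120)))(cv2.imread("pics/t6.png").astype(int)),150,300) if b[0][0]<240 and b[0][1]>190]
for b in T: print("top",b[0].round(1))
for r,tp in zip(whites("r1"),[(184.4,207.2),(216.1,209.0),(191.1,233.1),(221.6,243.6)]): print(tri([(m,r[0]),(t,tp)])[0])
E
```

```text
[0.5104 0.4012] 177.6895 0.0564 0.0482 1867
[0.5021 0.298 ] 43.2932 0.0582 0.0494 1861
[0.4262 0.3793] 56.9274 0.0547 0.0472 1535
[0.3898 0.2822] 4.9557 0.0565 0.0476 1484
top [184.3 207.2]
top [216.1 209. ]
top [191.  233.1]
top [221.6 243.6]
[0.5079 0.3993 0.0236]
[0.5003 0.299  0.0153]
[0.4253 0.3804 0.0086]
[0.389  0.2826 0.0094]
```

Sizes (about 56×48 mm) and heights agree with the risers. Pick D at (0.390, 0.282), long axis 5°, first: turn the tool and descend.

```bash

python3 -m pendant '[[0,0,1.5,0,0,-8.43,-0.3],[0,0,1.5,0,0,-8.43,-0.3],[0,0,1.5,0,0,-8.43,-0.3],[0,0,1.5,0,0,-8.43,-0.3],[0,0,1.5,0,0,-8.43,-0.3],[0,0,1.5,0,0,-8.43,-0.3],[0,0,1.5,0,0,-8.43,-0.3],[0,0,1.5,0,0,-8.43,-0.3],[0,0,1.5,0,0,-8.43,-0.3],[0,0,1.5,0,0,-8.43,-0.3],[0,0,1.5,0,0,-8.43,-0.3]]' >/dev/null
python3 -m pendant '[[-2.9,0.4,0,0,0,0,-0.3],[-2.9,0.4,0,0,0,0,-0.3],[0,0,0,0,0,0,-0.3],[0,0,0,0,0,0,-0.3]]'
cat > go.py <<'E'
# usage: go.py x y z yaw_of_tool_y : prints the rotation (deg about tool z) and, after it, shift in tool axes (cm)
from h import *; import sys
x,y,z,ya=map(float,sys.argv[1:5]); o=manip.get_obs(); R=np.array(o["ee_rot"]); p=np.array(o["ee_pos"])
cur=np.degrees(np.arctan2(R[1,1],R[0,1])); a=np.radians(ya)
d=np.array([x,y,z])-p; ty=np.array([np.cos(a),np.sin(a),0]); tx=np.array([-np.sin(a),np.cos(a),0])
print("cur yaw",cur.round(2),"wz",round(cur-ya,2),"shift",(d@tx*100).round(2),(d@ty*100).round(2),(-d[2]*100).round(2),"q6 end",round(np.degrees(np.arctan2(y,x))-ya,1))
E
python3 go.py .390 .2825 .0135 5
```

```text
clock: 45.25
ee_pos: [0.3903, 0.2818, 0.1373]
ee_rot: [[-0.085, 0.996, 0.0], [0.996, 0.085, 0.001], [0.001, 0.001, -1.0]]
wrist_force: [-0.3, -0.1, -0.4]
grip_width: 0.65
finger_force: 0.0
cur yaw 4.86 wz -0.14 shift 0.08 -0.03 12.38 q6 end 30.9
```

```bash

python3 -m pendant '[[0.1,0,4,0,0,0,-0.3],[0,0,4,0,0,0,-0.3],[0,0,2.4,0,0,0,-0.3],[0,0,2,0,0,0,-0.3],[0,0,0,0,0,0,-0.3],[0,0,0,0,0,0,1],[0,0,0,0,0,0,1],[0,0,0,0,0,0,1],[0,0,0,0,0,0,1],[0,0,0,0,0,0,1],[0,0,0,0,0,0,1],[0,0,0,0,0,0,1]]' 35
python3 -m pendant '[[0,0,-2,0,0,0,1],[0,0,-4,0,0,0,1],[0,0,-4.5,0,0,0,1],[0,0,-4.5,0,0,0,1],[0,0,-4.5,0,0,0,1],[0,0,-4,0,0,0,1],[0,0,0,0,0,0,1]]'
python3 - <<'E'
from chk import *
for s in [(.020,.050),(.020,-.050),(-.042,.050),(-.042,-.050)]: print(s,(c+R@[s[0],s[1],0])[:2])
E
python3 go.py .6197 -.0826 .05 -87.4
```

```text
clock: 46.45
ee_pos: [0.3896, 0.2841, 0.014]
ee_rot: [[-0.088, 0.996, 0.0], [0.996, 0.088, 0.001], [0.001, 0.0, -1.0]]
wrist_force: [-3.0, 1.1, 6.2]
grip_width: 0.375
finger_force: 35.0
clock: 47.15
ee_pos: [0.3925, 0.2855, 0.2539]
ee_rot: [[-0.088, 0.996, 0.011], [0.996, 0.088, 0.007], [0.006, 0.012, -1.0]]
wrist_force: [0.7, 0.4, -2.8]
grip_width: 0.368
finger_force: 35.0
(0.02, 0.05) [ 0.6197 -0.0826]
(0.02, -0.05) [ 0.6242 -0.1825]
(-0.042, 0.05) [ 0.5578 -0.0855]
(-0.042, -0.05) [ 0.5623 -0.1854]
cur yaw 5.04 wz 92.44 shift 21.03 37.81 20.39 q6 end 79.8
```

```bash

python3 -m pendant '[[0,0,0,0,0,-7.96,1],[0,0,0,0,0,-7.96,1],[0,0,0,0,0,-7.96,1],[0,0,0,0,0,-7.96,1],[0,0,0,0,0,-7.96,1],[0,0,0,0,0,-7.96,1],[0,0,0,0,0,-7.96,1],[0,0,0,0,0,-7.96,1],[0,0,0,0,0,-7.96,1],[0,0,0,0,0,-7.96,1],[0,0,0,0,0,-7.96,1]]' >/dev/null
python3 -m pendant '[[-2.33,-4.2,0,0,0,0,1],[-2.33,-4.2,0,0,0,0,1],[-2.33,-4.2,0,0,0,0,1],[-2.33,-4.2,0,0,0,0,1],[-2.33,-4.2,0,0,0,0,1],[-2.33,-4.2,0,0,0,0,1],[-2.33,-4.2,0,0,0,0,1],[-2.33,-4.2,0,0,0,0,1],[-2.33,-4.2,0,0,0,0,1],[0,0,0,0,0,0,1],[0,0,0,0,0,0,1]]'
python3 go.py .6197 -.0826 .032 92.6
```

```text
clock: 49.35
ee_pos: [0.6157, -0.0851, 0.2457]
ee_rot: [[-0.999, -0.043, -0.004], [-0.043, 0.999, 0.001], [0.004, 0.001, -1.0]]
wrist_force: [-0.8, 0.1, -3.0]
grip_width: 0.372
finger_force: 35.0
cur yaw 92.48 wz -0.12 shift -0.41 0.23 21.37 q6 end -100.2
```

```bash

python3 -m pendant '[[-0.4,0.2,4.5,0,0,0,1],[0,0,4.5,0,0,0,1],[0,0,4.5,0,0,0,1],[0,0,4,0,0,0,1],[0,0,2.5,0,0,0,1],[0,0,1,0,0,0,1],[0,0,0.3,0,0,0,1],[0,0,0.2,0,0,0,1],[0,0,0,0,0,0,1]]'
python3 -m pendant '[[0,0,0,0,0,0,0],[0,0,0,0,0,0,0],[0,0,0,0,0,0,-0.1],[0,0,0,0,0,0,-0.1],[0,0,-2,0,0,0,-0.1],[0,0,-4,0,0,0,-0.1],[0,0,-4.5,0,0,0,-0.1],[0,0,-4.5,0,0,0,-0.1],[0,0,-4.5,0,0,0,-0.1]]'
python3 go.py .377 .3393 .30 92.3
```

```text
clock: 50.25
ee_pos: [0.6213, -0.082, 0.0345]
ee_rot: [[-0.999, -0.046, 0.003], [-0.046, 0.999, -0.0], [-0.003, -0.0, -1.0]]
wrist_force: [1.2, 0.3, -1.6]
grip_width: 0.369
finger_force: 35.0
clock: 51.15
ee_pos: [0.62, -0.0821, 0.23]
ee_rot: [[-0.999, -0.045, 0.0], [-0.045, 0.999, 0.0], [-0.0, 0.0, -1.0]]
wrist_force: [2.4, -1.3, 0.1]
grip_width: 0.548
finger_force: 0.0
cur yaw 92.6 wz 0.3 shift 22.59 43.08 -7.0 q6 end -50.3
```

Placed. I return over the remaining risers and re-measure, now with the camera on the near side.

```bash
python3 go.py .545 .35 .30 92.6; 
python3 -m pendant '[[0.5,4.75,-0.75,0,0,0,-0.3],[0.5,4.75,-0.75,0,0,0,-0.3],[0.5,4.75,-0.75,0,0,0,-0.3],[0.5,4.75,-0.75,0,0,0,-0.3],[0.5,4.75,-0.75,0,0,0,-0.3],[0.5,4.75,-0.75,0,0,0,-0.3],[0.5,4.75,-0.75,0,0,0,-0.3],[0.5,4.75,-0.75,0,0,0,-0.3],[0.5,4.75,-0.75,0,0,0,-0.3],[0,0,0,0,0,0,-0.3],[0,0,0,0,0,0,-0.3]]'|sed -n 1,3p
python3 snap.py r2; python3 snap.py t7 top;python3 - <<'E'
from ris import *
for p in poses("r2"): print(*[np.round(x,4) for x in p])
T=[b for b in blobs((lambda im:((im.max(2)-im.min(2)<50)&(im.min(2)>120)))(cv2.imread("pics/t7.png").astype(int)),40,3000)]
for b in T: print("top",b[0].round(1),b[1])
E
```

```text
cur yaw 92.6 wz 0.0 shift 5.53 43.51 -7.0 q6 end -59.9
clock: 52.25
ee_pos: [0.5555, 0.3436, 0.2952]
ee_rot: [[-0.999, -0.048, -0.0], [-0.048, 0.999, -0.001], [0.0, -0.001, -1.0]]
[0.4251 0.3795] 58.7414 0.056 0.0507 1949
[0.5011 0.2984] 43.0684 0.0546 0.0469 1590
[0.51   0.4011] 0.2274 0.0562 0.0486 1635
[ 0.6061 -0.0184] 170.7813 0.1691 0.0311 1513
top [233.6  95.6] 207
top [154.4 161. ] 2349
top [352.1 141.1] 359
top [132.  185.2] 324
top [128.2 187.8] 309
top [383.5 153.2] 82
top [387.5 181.3] 61
top [449.5 192.4] 245
top [217.1 209. ] 191
top [410.2 235. ] 458
top [507.3 242.8] 1044
top [548.6 255.7] 89
top [489.6 270.3] 122
top [551.4 304.4] 77
top [311.2 329.6] 78
top [293.  340.6] 299
top [340.4 346. ] 410
top [547.2 339.4] 123
top [194.3 364.9] 1701
top [338.  365.1] 63
top [326.7 385.8] 471
```

```bash
python3 go.py .5012 .2984 .0135 43; 
python3 -m pendant '[[0,0,2.6,0,0,8.27,-0.3],[0,0,2.6,0,0,8.27,-0.3],[0,0,2.6,0,0,8.27,-0.3],[0,0,2.6,0,0,8.27,-0.3],[0,0,2.6,0,0,8.27,-0.3],[0,0,2.6,0,0,8.27,-0.3],[0,0,0,0,0,0,-0.3]]'|sed -n 1,3p;  python3 go.py .5012 .2984 .0135 43
```

```text
cur yaw 92.56 wz 49.56 shift 0.57 -6.96 28.17 q6 end -12.2
clock: 53.05
ee_pos: [0.5541, 0.3396, 0.1356]
ee_rot: [[-0.68, 0.733, -0.007], [0.733, 0.68, -0.005], [0.002, -0.008, -1.0]]
cur yaw 42.86 wz -0.14 shift 0.59 -6.68 12.21 q6 end -12.2
```

```bash

python3 -m pendant '[[0.3,-3.4,0,0,0,0,-0.3],[0.3,-3.4,0,0,0,0,-0.3],[0,0,0,0,0,0,-0.3],[0,0,0,0,0,0,-0.3]]'|sed -n 1,3p;  python3 go.py .5012 .2984 .0135 43
```

```text
clock: 53.45
ee_pos: [0.5031, 0.3004, 0.1414]
ee_rot: [[-0.682, 0.731, 0.003], [0.731, 0.682, 0.002], [-0.001, 0.003, -1.0]]
cur yaw 43.02 wz 0.02 shift -0.02 -0.27 12.79 q6 end -12.2
```

```bash

python3 -m pendant '[[0,-0.2,4,0,0,0,-0.3],[0,0,4,0,0,0,-0.3],[0,0,2.8,0,0,0,-0.3],[0,0,2,0,0,0,-0.3],[0,0,0,0,0,0,-0.3],[0,0,0,0,0,0,1],[0,0,0,0,0,0,1],[0,0,0,0,0,0,1],[0,0,0,0,0,0,1],[0,0,0,0,0,0,1],[0,0,0,0,0,0,1],[0,0,0,0,0,0,1]]' 35
python3 -m pendant '[[0,0,-2,0,0,0,1],[0,0,-4,0,0,0,1],[0,0,-4.5,0,0,0,1],[0,0,-4.5,0,0,0,1],[0,0,-4.5,0,0,0,1],[0,0,-4,0,0,0,1],[0,0,0,0,0,-8.27,1],[0,0,0,0,0,-8.27,1],[0,0,0,0,0,-8.27,1],[0,0,0,0,0,-8.27,1],[0,0,0,0,0,-8.27,1],[0,0,0,0,0,-8.27,1]]'
python3 go.py .6242 -.1825 .032 92.6
```

```text
clock: 54.65
ee_pos: [0.5009, 0.2995, 0.0128]
ee_rot: [[-0.682, 0.731, 0.001], [0.731, 0.682, 0.0], [-0.001, 0.001, -1.0]]
wrist_force: [-1.2, -2.3, 6.2]
grip_width: 0.371
finger_force: 35.0
clock: 55.85
ee_pos: [0.5004, 0.2997, 0.2462]
ee_rot: [[-0.999, -0.052, -0.0], [-0.052, 0.999, 0.0], [0.0, 0.0, -1.0]]
wrist_force: [0.5, -0.2, -1.8]
grip_width: 0.371
finger_force: 35.0
cur yaw 92.96 wz 0.36 shift -10.18 -48.73 21.42 q6 end -108.9
```

```bash

python3 -m pendant '[[-0.93,-4.43,0,0,0,0.36,1],[-0.93,-4.43,0,0,0,0,1],[-0.93,-4.43,0,0,0,0,1],[-0.93,-4.43,0,0,0,0,1],[-0.93,-4.43,0,0,0,0,1],[-0.93,-4.43,0,0,0,0,1],[-0.93,-4.43,0,0,0,0,1],[-0.93,-4.43,0,0,0,0,1],[-0.93,-4.43,0,0,0,0,1],[-0.93,-4.43,0,0,0,0,1],[-0.93,-4.43,0,0,0,0,1],[0,0,0,0,0,0,1]]'|grep -E "pos|width"
python3 -m pendant '[[0,0,0,0,0,0,1]]'|grep -E "pos|width"; python3 go.py .6242 -.1825 .030 92.6
```

```text
ee_pos: [0.6229, -0.1889, 0.2452]
grip_width: 0.37
ee_pos: [0.622, -0.1839, 0.2455]
grip_width: 0.371
cur yaw 92.13 wz -0.47 shift -0.23 0.13 21.55 q6 end -108.9
```

```bash

python3 -m pendant '[[-0.2,0.1,4.5,0,0,0,1],[0,0,4.5,0,0,0,1],[0,0,4.5,0,0,0,1],[0,0,4,0,0,0,1],[0,0,2.5,0,0,0,1],[0,0,1,0,0,0,1],[0,0,0.4,0,0,0,1],[0,0,0.2,0,0,0,1],[0,0,0,0,0,0,1],[0,0,0,0,0,0,1]]'
python3 -m pendant '[[0,0,0,0,0,0,0],[0,0,0,0,0,0,0],[0,0,0,0,0,0,-0.1],[0,0,0,0,0,0,-0.1],[0,0,-2,0,0,0,-0.1],[0,0,-4,0,0,0,-0.1],[0,0,-4.5,0,0,0,-0.1],[0,0,-4.5,0,0,0,-0.1],[0,0,-4.5,0,0,0,-0.1],[0,0,0,0,0,0,-0.1]]'|grep -E "pos|width"
python3 go.py .55 .345 .30 92.6
```

```text
clock: 58.15
ee_pos: [0.6251, -0.1824, 0.032]
ee_rot: [[-0.999, -0.039, 0.003], [-0.039, 0.999, -0.001], [-0.003, -0.001, -1.0]]
wrist_force: [0.3, -0.1, -2.0]
grip_width: 0.371
finger_force: 35.0
ee_pos: [0.6276, -0.1833, 0.2335]
grip_width: 0.549
cur yaw 92.24 wz -0.36 shift 5.35 53.13 -6.65 q6 end -60.5
```

```bash

python3 -m pendant '[[0.45,4.45,-0.6,0,0,-0.36,-0.3],[0.45,4.45,-0.6,0,0,0,-0.3],[0.45,4.45,-0.6,0,0,0,-0.3],[0.45,4.45,-0.6,0,0,0,-0.3],[0.45,4.45,-0.6,0,0,0,-0.3],[0.45,4.45,-0.6,0,0,0,-0.3],[0.45,4.45,-0.6,0,0,0,-0.3],[0.45,4.45,-0.6,0,0,0,-0.3],[0.45,4.45,-0.6,0,0,0,-0.3],[0.45,4.45,-0.6,0,0,0,-0.3],[0.45,4.45,-0.6,0,0,0,-0.3],[0.45,4.2,0,0,0,0,-0.3]]'>/dev/null
python3 -m pendant '[[0,0,0,0,0,0,-0.3],[0,0,0,0,0,0,-0.3]]'|sed -n 1,3p
python3 snap.py r3;python3 - <<'E'
from ris import *
for p in poses("r3"): print(*[np.round(x,4) for x in p])
E
python3 go.py .51 .4008 .0135 0
```

```text
clock: 60.55
ee_pos: [0.5458, 0.3468, 0.2903]
ee_rot: [[-0.999, -0.047, -0.001], [-0.047, 0.999, -0.001], [0.001, -0.001, -1.0]]
[0.39   0.3679] 61.2552 0.056 0.0531 2129
[0.51  0.401] 179.2915 0.0569 0.048 1644
[ 0.6117 -0.0178] 170.8173 0.1333 0.0249 944
cur yaw 92.62 wz 92.62 shift 5.5 -3.61 27.71 q6 end 38.2
```

Riser C has been knocked to about (0.390, 0.368); I'll re-measure it next round. Pick A at (0.510, 0.401) now.

```bash

python3 -m pendant '[[0,0,1.4,0,0,8.46,-0.3],[0,0,1.4,0,0,8.46,-0.3],[0,0,1.4,0,0,8.46,-0.3],[0,0,1.4,0,0,8.46,-0.3],[0,0,1.4,0,0,8.46,-0.3],[0,0,1.4,0,0,8.46,-0.3],[0,0,1.4,0,0,8.46,-0.3],[0,0,1.4,0,0,8.46,-0.3],[0,0,1.4,0,0,8.46,-0.3],[0,0,1.4,0,0,8.46,-0.3],[0,0,1.4,0,0,8.46,-0.3],[0,0,0,0,0,0,-0.3]]'|sed -n 1,3p;  python3 -m pendant '[[2.75,-1.8,0,0,0,0,-0.3],[2.75,-1.8,0,0,0,0,-0.3],[0,0,0,0,0,0,-0.3],[0,0,0,0,0,0,-0.3]]'|sed -n 1,3p; python3 go.py .51 .401 .0135 -0.5
```

```text
clock: 61.8
ee_pos: [0.5456, 0.3438, 0.1354]
ee_rot: [[0.01, 1.0, -0.004], [1.0, -0.01, -0.003], [-0.003, -0.004, -1.0]]
clock: 62.2
ee_pos: [0.5111, 0.4013, 0.1383]
ee_rot: [[0.005, 1.0, 0.001], [1.0, -0.005, 0.0], [0.0, 0.001, -1.0]]
cur yaw -0.3 wz 0.2 shift -0.03 -0.11 12.48 q6 end 38.7
```

```bash

python3 -m pendant '[[0,-0.1,4,0,0,0,-0.3],[0,0,4,0,0,0,-0.3],[0,0,2.5,0,0,0,-0.3],[0,0,2,0,0,0,-0.3],[0,0,0,0,0,0,-0.3],[0,0,0,0,0,0,1],[0,0,0,0,0,0,1],[0,0,0,0,0,0,1],[0,0,0,0,0,0,1],[0,0,0,0,0,0,1],[0,0,0,0,0,0,1],[0,0,0,0,0,0,1]]' 35
python3 -m pendant '[[0,0,-2,0,0,0,1],[0,0,-4,0,0,0,1],[0,0,-4.5,0,0,0,1],[0,0,-4.5,0,0,0,1],[0,0,-4.5,0,0,0,1],[0,0,-4,0,0,0,1],[0,0,0,0,0,-8.45,1],[0,0,0,0,0,-8.45,1],[0,0,0,0,0,-8.45,1],[0,0,0,0,0,-8.45,1],[0,0,0,0,0,-8.45,1],[0,0,0,0,0,-8.45,1]]'|grep -E "pos|width"
python3 -m pendant '[[0,0,0,0,0,-8.45,1],[0,0,0,0,0,-8.45,1],[0,0,0,0,0,-8.45,1],[0,0,0,0,0,-8.45,1],[0,0,0,0,0,-8.45,1],[0,0,0,0,0,0,1]]'|grep -E "pos|width"
python3 go.py .5578 -.0855 .030 92.6
```

```text
clock: 63.4
ee_pos: [0.5098, 0.402, 0.014]
ee_rot: [[0.008, 1.0, 0.001], [1.0, -0.008, 0.001], [0.001, 0.001, -1.0]]
wrist_force: [-1.8, -1.1, 5.5]
grip_width: 0.369
finger_force: 35.0
ee_pos: [0.5095, 0.4014, 0.2469]
grip_width: 0.371
ee_pos: [0.5096, 0.4014, 0.2469]
grip_width: 0.372
cur yaw 92.49 wz -0.11 shift -2.61 -48.86 21.69 q6 end -101.3
```

```bash

python3 -m pendant '[[-0.24,-4.44,0,0,0,0,1],[-0.24,-4.44,0,0,0,0,1],[-0.24,-4.44,0,0,0,0,1],[-0.24,-4.44,0,0,0,0,1],[-0.24,-4.44,0,0,0,0,1],[-0.24,-4.44,0,0,0,0,1],[-0.24,-4.44,0,0,0,0,1],[-0.24,-4.44,0,0,0,0,1],[-0.24,-4.44,0,0,0,0,1],[-0.24,-4.44,0,0,0,0,1],[-0.24,-4.44,0,0,0,0,1],[0,0,0,0,0,0,1]]'>/dev/null
python3 -m pendant '[[0,0,0,0,0,0,1],[0,0,0,0,0,0,1]]'|grep -E "pos|width"; python3 go.py .5578 -.0855 .031 92.6
```

```text
ee_pos: [0.5572, -0.0844, 0.2473]
grip_width: 0.369
cur yaw 92.44 wz -0.16 shift -0.06 -0.11 21.63 q6 end -101.3
```

```bash

python3 -m pendant '[[-0.1,-0.1,4.5,0,0,0,1],[0,0,4.5,0,0,0,1],[0,0,4.5,0,0,0,1],[0,0,4,0,0,0,1],[0,0,2.5,0,0,0,1],[0,0,1,0,0,0,1],[0,0,0.4,0,0,0,1],[0,0,0.3,0,0,0,1],[0,0,0,0,0,0,1],[0,0,0,0,0,0,1]]'
python3 -m pendant '[[0,0,0,0,0,0,0],[0,0,0,0,0,0,0],[0,0,0,0,0,0,-0.1],[0,0,0,0,0,0,-0.1],[0,0,-2,0,0,0,-0.1],[0,0,-4,0,0,0,-0.1],[0,0,-4.5,0,0,0,-0.1],[0,0,-4.5,0,0,0,-0.1],[0,0,-4.5,0,0,0,-0.1],[0,0,0,0,0,0,-0.1]]'|grep -E "pos|width"
python3 go.py .50 .36 .30 92.6
```

```text
clock: 67.6
ee_pos: [0.5594, -0.0862, 0.0317]
ee_rot: [[-0.999, -0.044, 0.003], [-0.044, 0.999, -0.0], [-0.003, -0.0, -1.0]]
wrist_force: [-0.2, 0.0, -2.7]
grip_width: 0.373
finger_force: 35.0
ee_pos: [0.5621, -0.0868, 0.2326]
grip_width: 0.552
cur yaw 92.49 wz -0.11 shift 4.17 44.91 -6.74 q6 end -56.8
```

```bash

python3 -m pendant '[[0.72,4.48,-0.67,0,0,0,-0.3],[0.72,4.48,-0.67,0,0,0,-0.3],[0.72,4.48,-0.67,0,0,0,-0.3],[0.72,4.48,-0.67,0,0,0,-0.3],[0.72,4.48,-0.67,0,0,0,-0.3],[0.72,4.48,-0.67,0,0,0,-0.3],[0.72,4.48,-0.67,0,0,0,-0.3],[0.72,4.48,-0.67,0,0,0,-0.3],[0.72,4.48,-0.67,0,0,0,-0.3],[0.72,4.48,-0.67,0,0,0,-0.3],[0,0,0,0,0,0,-0.3],[0,0,0,0,0,0,-0.3]]'|sed -n 1,3p
python3 snap.py r4;python3 - <<'E'
from ris import *
for p in poses("r4"): print(*[np.round(x,4) for x in p])
for b in whites("r4"): print(b[0],b[2])
im=cv2.imread("pics/r4.png").astype(int)[:250]
m=pickle.load(open("pics/r4.pkl","rb"))
for nm,k in(("blue",(im[:,:,0]-im[:,:,2]>60)),("green",(im[:,:,1]-im[:,:,2]>50)&(im[:,:,1]-im[:,:,0]>50))):
    for b in blobs(k,300,9000): print(nm,b[0],plane(m,b[0],.02)[:2])
E
```

```text
clock: 69.8
ee_pos: [0.4665, 0.3588, 0.2915]
ee_rot: [[-0.999, -0.046, -0.001], [-0.046, 0.999, -0.001], [0.001, -0.001, -1.0]]
[0.3913 0.3675] 57.3843 0.0566 0.0472 1708
[289.6803 109.6956] [262  82  56  57]
blue [257.6918  22.4734] [0.2952 0.3251]
blue [417.3493 144.0293] [0.4253 0.5309]
green [379.0688  57.0664] [0.3259 0.4703]
```

```bash

python3 -m pendant '[[0,0,3,0,0,7.04,-0.3],[0,0,3,0,0,7.04,-0.3],[0,0,3,0,0,7.04,-0.3],[0,0,3,0,0,7.04,-0.3],[0,0,3,0,0,7.04,-0.3],[0,0,0,0,0,0,-0.3]]'>/dev/null; python3 go.py .3913 .3675 .0135 57.4
```

```text
cur yaw 57.19 wz -0.21 shift 6.89 -2.88 12.47 q6 end -14.2
```

```bash

python3 -m pendant '[[3.45,-1.45,0,0,0,0,-0.3],[3.45,-1.45,0,0,0,0,-0.3],[0,0,0,0,0,0,-0.3],[0,0,0,0,0,0,-0.3]]'>/dev/null; python3 go.py .3913 .3675 .0135 57.4
python3 snap.py r5
```

```text
cur yaw 57.42 wz 0.02 shift 0.03 -0.46 13.07 q6 end -14.2
```

```bash

python3 -m pendant '[[0,-0.4,4,0,0,0,-0.3],[0,0,4,0,0,0,-0.3],[0,0,3,0,0,0,-0.3],[0,0,2,0,0,0,-0.3],[0,0,0,0,0,0,-0.3],[0,0,0,0,0,0,1],[0,0,0,0,0,0,1],[0,0,0,0,0,0,1],[0,0,0,0,0,0,1],[0,0,0,0,0,0,1],[0,0,0,0,0,0,1],[0,0,0,0,0,0,1]]' 35
python3 -m pendant '[[0,0,-2,0,0,0,1],[0,0,-4,0,0,0,1],[0,0,-4.5,0,0,0,1],[0,0,-4.5,0,0,0,1],[0,0,-4.5,0,0,0,1],[0,0,-4,0,0,0,1],[0,0,0,0,0,-7.04,1],[0,0,0,0,0,-7.04,1],[0,0,0,0,0,-7.04,1],[0,0,0,0,0,-7.04,1],[0,0,0,0,0,-7.04,1],[0,0,0,0,0,0,1]]'|grep -E "pos|width"
python3 go.py .5623 -.1854 .030 92.6
```

```text
clock: 72.1
ee_pos: [0.3914, 0.3678, 0.0137]
ee_rot: [[-0.842, 0.54, 0.001], [0.54, 0.842, 0.0], [-0.001, 0.001, -1.0]]
wrist_force: [-0.4, -3.2, 6.1]
grip_width: 0.376
finger_force: 35.0
ee_pos: [0.3909, 0.3678, 0.2474]
grip_width: 0.368
cur yaw 92.49 wz -0.11 shift -14.62 -56.04 21.74 q6 end -110.8
```

```bash

python3 -m pendant '[[-1.22,-4.67,0,0,0,0,1],[-1.22,-4.67,0,0,0,0,1],[-1.22,-4.67,0,0,0,0,1],[-1.22,-4.67,0,0,0,0,1],[-1.22,-4.67,0,0,0,0,1],[-1.22,-4.67,0,0,0,0,1],[-1.22,-4.67,0,0,0,0,1],[-1.22,-4.67,0,0,0,0,1],[-1.22,-4.67,0,0,0,0,1],[-1.22,-4.67,0,0,0,0,1],[-1.22,-4.67,0,0,0,0,1],[-1.22,-4.67,0,0,0,0,1]]'>/dev/null
python3 -m pendant '[[0,0,0,0,0,0,1],[0,0,0,0,0,0,1],[0,0,0,0,0,0,1]]'|grep -E "pos|width"; python3 go.py .5623 -.1854 .030 92.6
```

```text
ee_pos: [0.5614, -0.1847, 0.2473]
grip_width: 0.375
cur yaw 92.46 wz -0.14 shift -0.08 -0.08 21.73 q6 end -110.8
```

```bash

python3 -m pendant '[[-0.1,-0.1,4.5,0,0,0,1],[0,0,4.5,0,0,0,1],[0,0,4.5,0,0,0,1],[0,0,4,0,0,0,1],[0,0,2.5,0,0,0,1],[0,0,1,0,0,0,1],[0,0,0.4,0,0,0,1],[0,0,0.3,0,0,0,1],[0,0,0,0,0,0,1],[0,0,0,0,0,0,1]]'
python3 -m pendant '[[0,0,0,0,0,0,0],[0,0,0,0,0,0,0],[0,0,0,0,0,0,-0.1],[0,0,0,0,0,0,-0.1],[0,0,-2,0,0,0,-0.1],[0,0,-4,0,0,0,-0.1],[0,0,-4.5,0,0,0,-0.1],[0,0,-4.5,0,0,0,-0.1],[0,0,-4.5,0,0,0,-0.1],[0,0,-4.5,0,0,0,-0.1],[0,0,0,0,0,0,-0.1]]'|grep -E "pos|width"
```

```text
clock: 75.8
ee_pos: [0.5637, -0.1868, 0.0318]
ee_rot: [[-0.999, -0.044, 0.002], [-0.044, 0.999, -0.001], [-0.002, -0.001, -1.0]]
wrist_force: [0.9, -0.3, -1.5]
grip_width: 0.373
finger_force: 35.0
ee_pos: [0.5658, -0.1877, 0.278]
grip_width: 0.55
```

All four are placed. I move the arm so the wrist camera looks straight down into the tray, and check walls, handle and risers numerically.

```bash

python3 -m pendant '[[-4.2,1.7,-1,0,0,0,-0.1],[-4.2,1.7,-1,0,0,0,-0.1],[-4.2,1.7,-1,0,0,0,-0.1],[0,0,0,0,0,0,-0.1],[0,0,0,0,0,0,-0.1]]'|grep pos
python3 snap.py f1; python3 snap.py ft top; python3 snap.py fs scene; python3 - <<'E'
from chk import *
from ris import whites
m=pickle.load(open("pics/f1.pkl","rb")); g=cv2.imread("pics/f1.png"); im=g.astype(int).sum(2)//3
print("nadir",proj(m,[m["T"][0][3],m["T"][1][3],0]))
for w,s in (("near",.05),("near",-.05),("left",-.04),("left",.03),("right",-.04),("right",.03)):
    ang=np.arange(60,101,2.); P=np.array([proj(m,wallpt(w,a,.05,.006,s)) for a in ang]); P0=np.array([proj(m,wallpt(w,a,.05,0,s)) for a in (80,85,90)])
    print(w,s,"90:",P[15].round(0),"inner",P0[2].round(0)); print([ (int(a),int(im[int(round(p[1])),int(round(p[0]))])) if 0<=p[1]<420 and 0<=p[0]<560 else None for a,p in zip(ang,P)])
for sl in [(.020,.050),(.020,-.050),(-.042,.050),(-.042,-.050)]: print("slot",sl,proj(m,c+R@[sl[0],sl[1],.076]).round(0),proj(m,c+R@[sl[0],sl[1],.026]).round(0))
# handle in scene and top: crossbar ends predicted at several angles
for n,f in(("top","ft"),("scene","fs")):
    mm=pickle.load(open(f"pics/{f}.pkl","rb")); I=cv2.imread(f"pics/{f}.png").astype(int).sum(2)//3
    for a in (85,90,95,98,100.3,103):
        t=np.radians(a); P=[proj(mm,c+R@[.062-.11*np.cos(t),y,.066+.11*np.sin(t)]) for y in(-.06,-.03,.03,.06)]
        print(n,a,[(p.round(0).astype(int).tolist(),int(I[int(round(p[1])),int(round(p[0]))])) for p in P])
ft=cv2.imread("pics/ft.png").astype(int); print([(b[0].round(0).tolist(),b[1]) for b in blobs((ft.max(2)-ft.min(2)<50)&(ft.min(2)>120),60,3000) if b[0][1]<290])
E
```

```text
ee_pos: [0.6867, -0.1297, 0.2986]
nadir [280.4785 111.0594]
near 0.05 90: [327.  21.] inner [326.  28.]
[None, None, (64, 98), (66, 96), (68, 100), (70, 103), (72, 104), (74, 101), (76, 98), (78, 95), (80, 98), (82, 98), (84, 102), (86, 100), (88, 147), (90, 252), (92, 255), (94, 255), (96, 244), (98, 155), (100, 159)]
near -0.05 90: [232.  21.] inner [233.  28.]
[None, None, (64, 100), (66, 103), (68, 99), (70, 99), (72, 98), (74, 100), (76, 102), (78, 103), (80, 106), (82, 105), (84, 107), (86, 105), (88, 189), (90, 255), (92, 255), (94, 255), (96, 229), (98, 161), (100, 164)]
left -0.04 90: [386.  63.] inner [380.  63.]
[(60, 63), (62, 64), (64, 63), (66, 65), (68, 66), (70, 66), (72, 66), (74, 66), (76, 66), (78, 67), (80, 67), (82, 67), (84, 68), (86, 65), (88, 128), (90, 215), (92, 235), (94, 237), (96, 177), (98, 144), (100, 144)]
left 0.03 90: [381. 128.] inner [376. 128.]
[(60, 109), (62, 108), (64, 99), (66, 78), (68, 71), (70, 72), (72, 73), (74, 74), (76, 74), (78, 76), (80, 76), (82, 77), (84, 76), (86, 73), (88, 220), (90, 255), (92, 255), (94, 255), (96, 225), (98, 156
[... 1308 characters left out ...]
)]
scene 90 [([170, 178], 101), ([177, 185], 228), ([191, 201], 247), ([199, 209], 149)]
scene 95 [([167, 180], 98), ([174, 188], 237), ([188, 203], 153), ([196, 211], 144)]
scene 98 [([165, 181], 143), ([172, 189], 188), ([186, 205], 176), ([193, 213], 177)]
scene 100.3 [([163, 183], 148), ([170, 190], 169), ([185, 206], 169), ([192, 214], 171)]
scene 103 [([162, 184], 117), ([169, 191], 136), ([183, 207], 183), ([190, 215], 174)]
[([234.0, 96.0], np.int32(207)), ([324.0, 167.0], np.int32(731)), ([449.0, 192.0], np.int32(245)), ([410.0, 235.0], np.int32(460)), ([507.0, 243.0], np.int32(1046)), ([289.0, 272.0], np.int32(1650)), ([549.0, 256.0], np.int32(89)), ([490.0, 270.0], np.int32(122))]
```

All three walls read upright within about 1°, the handle crossbar lies at about 100°, and no riser is left on the bench. Last check: that the risers stand separately on the floor.

```bash
python3 - <<'E'
from chk import *
m=pickle.load(open("pics/f1.pkl","rb")); im=cv2.imread("pics/f1.png").astype(int).sum(2)//3
for v in range(24,172,5): print("%3d "%v+"".join("#" if im[v,u]>235 else "+" if im[v,u]>195 else "." if im[v,u]>140 else " " for u in range(170,394,3)))
E
```

```text
24    ################################     ##################+++++++++++++    
 29  ++  .................................................................     
 34  ##.   .............................................................  ..+  
 39  ##....#.........................................................   ...++  
 44  ##.....#########+++++++++###########+....############...........   ...+#  
 49  ##+....##############################################...........   ...++  
 54  +#+....##################+###############################+............#+  
 59  +##...+.#################++#############################++............#+  
 64   ##...+.#################+.#############################+....... .....#.  
 69   ##...+.##################.++############+#+++##########+.............#.  
 74   ##...+.##################.##################+##########+.............#.  
 79   ##... .#########+..  ....+##################+#++++++++++........ ....#   
 84   ##.....#############++##################################........ ...+#   
 89   ##.....########+.+++++++++++###########################
[... 592 characters left out ...]
.#++###+##########++###+++++#######++.+##########+#+##++#...##    
134    +#.....#+++##+###########++##+++++######+++.+###############++#...##    
139    +#+....++++##+##############++++++######+###+++##########+##++#...##    
144    .#+....+++++#+##++###+++#+++++++++######......+##++####+####++#...##    
149     ##....++++#####+####+++++++++++++#####+......#####++++++###+++...##    
154     ##............#+#####+#++++++++++#####+......###+++++++.........+#.    
159     ##............++++++++++++++++++++++++......+++++++++++.........+#     
164     ##......  .............................................. .......+#     
169      ###+...#++#########################+++++++###############...+###
```

```bash
python3 - <<'E'
from chk import *
m=pickle.load(open("pics/fs.pkl","rb"))
a=cv2.imread("pics/s6.png").astype(int);b=cv2.imread("pics/fs.png").astype(int)
for sl in [(.020,.050),(.020,-.050),(-.042,.050),(-.042,-.050)]: print(sl,"top",proj(m,c+R@[sl[0],sl[1],.076]).round(0),"foot",proj(m,c+R@[sl[0],sl[1],.026]).round(0))
d=b.sum(2)//3
for v in range(168,262,3): print("%3d "%v+"".join("#" if d[v,u]>225 else "+" if d[v,u]>190 else "." if d[v,u]>150 else "," if d[v,u]>110 else " " for u in range(160,270,1)))
E
```

```text
(0.02, 0.05) top [216. 220.] foot [219. 230.]
(0.02, -0.05) top [194. 196.] foot [197. 207.]
(-0.042, 0.05) top [236. 207.] foot [238. 217.]
(-0.042, -0.05) top [213. 183.] foot [215. 194.]
168                                           ,.####+.,,.###+.                                                    
171                                      ,.+####..,,,,,,,,..###+.                                                 
174 .,                              ,.+####+.,,,,,,,,,,,,,,,,..###+.                                              
177 ##+,                         ,+###+.,,,,,,,,,,,,,,,.++..,,,,..###+.                                           
180 ....,,                ,,,,   ,,,,,,,,,,,,,,,,,.+#########..,,,,..###+.                                        
183  ,,,...,,        ,,+####+.,,,,,,,,,,,,,,,,..+###############+.,,,,..###+.                                     
186    ,,,.....,,,.####+.,,,,,,,,,,,,,,,,,,,..+++..+###########+.,...,,,,.+###.                                   
189       ,,,....++.,,,,,,,,,,,,,,,,,....+++++++++., ,+###+..,,,,..,,,,,.....,,                          
[... 2016 characters left out ...]
.+##+,   ,.....+#####+.,,,,,,,,,,,,,                           
246                             ,,,,,,......,,,,,,,,.+###+..++#####+.,,,,,,,,,,,,,,                               
249                                ,,,.+++++..,,,,,,,,,,...++++.,,,,,,,,,,,,,,,                                   
252                                  ,,,,,.++++.,,,,,,,,,,,,,,,,,,,,,,,,,,,                                       
255                                     ,,,,,,.+++..,,,,,,,,,,,,,,,,,,,                             ,,            
258                                        ,,,,.+###+.,,,,,,,,,,,,,                                               
261                                          ,,,...,,,,,,,,,,
```

The four bright stem tops sit at scene pixels (213,183), (194,195), (217,222) and (236,205). Those match the pixels predicted for risers standing on the tray floor, so I hand in.

```bash
python3 -c "
from cell import workorder; print(workorder.close_job())"
```

```text
the job is handed in; nothing more can be done
None
```

The job is handed in: the three walls are upright, the handle is seated at its stop, and all four risers stand separately on the tray floor, by my own camera checks (the hand-in returned no verdict).

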